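# Weigh a basket of badges on the spring balance

### The arm

A 6-joint arm with a two-finger parallel gripper is mounted at the origin on the work surface. World frame = base frame: x ahead of the robot, y to its left, z up, the work surface at z = 0. Lengths are in mm, angles in rad, forces in N, time in s.
With the tool pointing down it reaches from about 375 to 975 mm from the base axis. Payload 3.8 kg.
Tool frame: the origin (TCP) lies at the very end of the fingers, on their centre line; the grasp point (between the pads) lies 19 mm behind it; x points along the fingers, z is the direction in which the jaws open and shut, and the axes are right-handed (so a half turn about x gives the same grasp; the last joint's range is limited). The gripper opens to 88 mm and grips with 3 to 60 N. Pads are 18 mm wide; open, the fingers measure 123 mm over their backs; the gripper's body (75 mm by 187 mm) begins 45 mm behind the grasp point.
Start: joints at [-1.261, 0.264, 1.604, -0, 1.274, -0.037], TCP at [229.42, -634.81, 212.706] pointing down, gripper open.
Joint ranges: [-2.63, 2.63], [-0.94, 2.18], [0.31, 2.57], [-1.31, 4.45], [0, 2.66], [-2.55, 2.55]. Speed limits (rad/s): [2.57, 2.57, 3.14, 3.14, 3.14, 3.14].

### API

Orientations are given as [roll, pitch, yaw] about the fixed x, y, z axes, in that order (R = Rz(yaw) Ry(pitch) Rx(roll)).
In Python, from cell import bot gives the robot as it stands.
- The arm moves only by the tool servo_tool, never from a script. Its argument "moves" is a list of rows, each a list of 3 entries, a list of its own where there are three numbers: the turn, a rotation vector about the tool's x, y, z in rad, then the shift along the tool's x, y, z in m, then the opening, from 0 (shut) to 1 (fully open). A call has 1 to 5 rows; each row shifts and turns the commanded pose from where the row before left it, along the tool's axes as they then stand; what a row does not reach is not made up. A row lasts 1/10 s, in which the tool goes at most 50 mm and 8.59 degrees, less where a joint would pass 70% of its speed; a pose out of reach is approached as far as the arm can. A call is refused whole if a number of a shift passes 0.05 or a number of a turn 0.15, either way. A call with a gripper value outside its range is refused whole. The fingers move at their own pace and stop on an object; the grip force is fixed at half the most. Time passes only in rows, so rows that do not move let the fingers close. It gives the time, the measured TCP pose, the force and the opening at its end, in the units of the state.
- bot.observe(): the state, without advancing time (a new reading comes with each control period).
- bot.grab_frame(name): name is "side" or "top"; returns (picture, depth): 420x560x3 uint8, red, green, blue; 420x560 float32, mm along the optical axis (not along the pixel's ray), 0 where there is no reading.
- bot.camera_params(name): a dict with "vertical_fov" (degrees; the focal length in pixels is half the picture's height over the tangent of half this angle, whatever the lens; pixels are square), "cx", "cy" (the principal point, pixels), "D" ([k1, k2, p1, p2, k3] as OpenCV has them; the pictures are not rectified), "T" (4x4, takes a point from camera to world coordinates). Camera axes: x right, y up, looking along -z (the intrinsics and any distortion apply to the point x, -y, -z); pixel columns grow to the right and rows downward; lengths in mm; the calibration is good to about 2 mm. A picture is of the moment at which its call begins. camera_params takes no time and is no camera call.
- bot.hand_in(): hands the job in, once; it reports no verdict.
The state is a dict: "clock": time; "joints": joint angles; "qd": joint speeds; "joint_efforts": joint torques, N m; "ee_pos": TCP position; "tcp_rot": TCP orientation; "force": force on the tool from outside, world axes, zero at the start; "ft_torque": the same for the moment, N m; "grip_width": opening from 0.0 (shut) to 1.0 (fully open).
Only numpy, scipy, OpenCV 4.12 (cv2) and the standard library are available. Lean on these libraries where they do the work, as an engineer would, in place of code of your own. Each camera call takes 0.05 s, during which the arm holds its last target. There are 200 camera calls.

### The job

Weigh the full badge basket: lift it by the blue grip, hang its wire loop on the hook of the spring balance and ease it down, holding it until the balance carries all of its weight, so that the pointer sinks slowly and neither drops, jumps nor bounces when you let go. Do not haul on the hook, push the balance or tip the basket, leave it hanging free, level and still, and leave everything else on the bench alone.

Things in the scene. Friction and masses are not known exactly. Their poses are not given: they have to be found in the camera images.
- basket: full basket: white perforated plastic, 130 mm (x) by 120 mm (y), walls 50 mm high, packed with red, white and yellow badges that stay in it. From its centre rises an 8 mm steel post with a blue round grip, then a closed steel wire loop. One rigid piece, mass centred under the loop, 0.25 to 0.75 kg, different each time. Origin: centre of the underside; z up
- basket_grip (a point): centre of the blue grip, 92 mm above the basket's underside: round sleeve 18 mm thick, 60 mm tall. Take it with the gripper tilted 30 to 45 degrees, heading roughly along the basket's x (up to 0.6 rad off is well): the loop above must stay free for the hook, and the balance's barrel stands straight above the hook
- basket_eye (a point): inside of the loop at its peaked top, the point that should rest on the hook: 209 mm above the underside, 117 mm above the grip's centre. Loop of 6 mm wire in the basket's y-z plane (its hole runs along the basket's x), opening about 48 mm wide and 51 mm high; top of the wire 215 mm above the underside
- scale: spring balance on its stand, fixed, hook included. Origin: on the bench straight under the hook; z up, the hook is open towards -x. Base plate 10 mm thick, x -50 to 100, y -55 to 180 mm; post 18 mm thick at x 30, y 150 mm, 620 mm high; barrel 36 mm thick above the hook, 377 to 581 mm up, with white scale plates (ticks 10 mm apart) and a red pointer on its -x and +x sides
- hook_seat (a point): top of the wire at the bottom of the hook's bend, where the loop should rest; 310 mm above the bench unloaded; moves with the hook. Hook of 6 mm wire in the balance's x-z plane, bend about 23 mm wide inside, back of the hook at x +14 mm; a 15 mm nut and 8 mm rod begin 46 mm above the seat
- hook_tip (a point): top of the hook's free end, 23.5 mm above the seat and 17.5 mm from it towards -x of the balance; the loop's wire must pass over this and then down between it and the back of the hook
- hook (a joint): how far the hook and the red pointer have been drawn down from rest, in m: 0 unloaded, end stop at 0.100. The hook only slides up and down, on a spring of 100 N per m (about 10 mm for every 100 g hung on it), lightly damped, so a load let go before the spring carries it bounces
- empty_basket: the same kind of basket, empty, with a grey grip; it may stand to the left or right. Origin: centre of the underside; a bystander: leave it where it stands
- badges_red: stack of six red and white badges, 56 mm across, 36 mm high; origin: centre of the underside; a bystander: leave it where it stands
- badges_yellow: stack of four yellow, white and orange badges, 56 mm across, 24 mm high; origin: centre of the underside; a bystander: leave it where it stands
- reject_tray: flat white tray 240 by 170 mm, 35 mm high, with four badges in it; origin: centre of the underside; a bystander: leave it where it stands
- tape_roll: clear roll of tape lying flat, 90 mm across, 24 mm high; origin: centre of the underside; a bystander: leave it where it stands
- wipe_bottle: white bottle with a blue cap, 56 mm across, 150 mm high; origin: centre of the underside; a bystander: leave it where it stands

How it is judged (in metres and radians):
On the way, in this order (a step that is already met when the one before it is completed fails the run):
1. the full basket is lifted clear of the bench by its grip (height (world z) of basket above 0.03 m and contact force between the fingers and basket above 1 N and distance between the grasp point and basket_grip below 0.045 m), for 0.2 s.
2. the loop is in the hook and the balance takes weight (pointer down by more than 10 mm) while the basket is still held (distance between basket_eye and hook_seat below 0.012 m and value of joint hook above 0.01 m and contact force between the fingers and basket above 1 N), for 0.2 s.
At the end, for the whole second after the job is handed in: The full basket hangs free on the hook: inside top of its loop within 10 mm of the hook's seat, pointer more than 18 mm down and at rest (under 12 mm/s), underside over 16 mm above the bench, upright within 0.12 rad, moving under 30 mm/s and 0.35 rad/s (distance between basket_eye and hook_seat below 0.01 m and value of joint hook above 0.018 m and velocity of joint hook between -0.012 and 0.012 m/s and height (world z) of basket above 0.016 m and angle between basket's own z axis and vertical below 0.12 rad and linear speed of basket below 0.03 m/s and angular speed of basket below 0.35 rad/s); the robot touches nothing.
It fails at once if the pointer drops, jumps or bounces (hook faster than 100 mm/s, up or down) (velocity of joint hook above 0.1 m/s or velocity of joint hook below -0.1 m/s).
It fails at once if the hook is hauled on: pointer past 93 mm, or basket against balance with over 16 N (value of joint hook above 0.093 m or contact force between basket and scale above 16 N).
It fails at once if the robot pushes the balance with over 5 N (contact force between any of the fingers, the arm and scale above 5 N).
It fails at once if the full basket is tipped by more than 0.6 rad (angle between basket's own z axis and vertical above 0.6 rad).
It fails at once if another thing on the bench is moved by more than 25 mm (distance of any of empty_basket, badges_red, badges_yellow, reject_tray, tape_roll, wipe_bottle from where it was at the start of the episode above 0.025 m).
It also fails if it takes over 61 s, if anything falls off the work surface, if the arm or the gripper's body presses on something with over 40 N, if the wrist force passes 120 N, or if a joint passes its speed limit or range.

## Working session

There is one attempt and no reset: what is moved stays moved. The work goes in short steps, Python scripts to look and compute and a tool call to move; the robot and the scene stay as the last step left them, time stands still between calls to the robot, and variables do not carry over. Pictures are saved under pics/ and viewed, about 8 in all and at most 12, crops included, and the job is handed in when it is done.

Besides the shell and the picture viewer there is one more tool, called after "Request:" as name([rows], argument=value, ...), one row to a line, values as JSON. servo_tool: Moves the arm, as the interface text tells. Its arguments: {"type":"object","properties":{"moves":{"type":"array"}},"required":["moves"]}

```bash
ls; mkdir -p pics
cat > h.py <<'E'
import numpy as np, cv2
from cell import bot
def cam(n):
    p=bot.camera_params(n); f=210/np.tan(np.radians(p["vertical_fov"])/2)
    K=np.array([[f,0,p["cx"]],[0,f,p["cy"]],[0,0,1.]]); return K,np.array(p["D"],float),np.array(p["T"],float)
def cloud(n,depth):
    K,D,T=cam(n); v,u=np.mgrid[0:420,0:560]
    q=cv2.undistortPoints(np.stack([u,v],-1).reshape(-1,1,2).astype(float),K,D).reshape(420,560,2)
    P=np.stack([q[...,0]*depth,-q[...,1]*depth,-depth,np.ones_like(depth)],-1)@T.T
    return P[...,:3]
def ray(n,u,v):
    K,D,T=cam(n); q=cv2.undistortPoints(np.array([[[u,v]]],float),K,D)[0,0]
    return T[:3,3],T[:3,:3]@np.array([q[0],-q[1],-1])
def onplane(n,u,v,z):
    o,d=ray(n,u,v); return o+d*(z-o[2])/d[2]
def pix(n,p):
    K,D,T=cam(n); c=np.linalg.inv(T)@np.r_[p,1]; return cv2.projectPoints(np.array([[c[0],-c[1],-c[2]]]),np.zeros(3),np.zeros(3),K,D)[0].ravel()
def grab(n,name=None):
    im,d=bot.grab_frame(n)
    if name: cv2.imwrite(f"pics/{name}.png",im[...,::-1])
    return im,d
E
python3 - <<'E'
from h import *
for n in("side","top"):
    im,d=grab(n,n+"0"); np.savez(n+"0.npz",im=im,d=d); K,D,T=cam(n); print(n,K[0,0],D,T.round(3).tolist())
a=cv2.imread("pics/side0.png");b=cv2.imread("pics/top0.png")
print(bot.observe())
E
```

```text
pics
side 492.78453950025755 [-0.02362118  0.          0.          0.          0.        ] [[-0.711, 0.483, -0.512, -99.008], [-0.703, -0.498, 0.507, 674.271], [-0.01, 0.72, 0.694, 1126.151], [0.0, 0.0, 0.0, 1.0]]
top 428.7448666089686 [0.04524511 0.         0.         0.         0.        ] [[-0.003, 0.989, -0.148, 383.633], [-1.0, -0.006, -0.022, -18.532], [-0.023, 0.147, 0.989, 1294.506], [0.0, 0.0, 0.0, 1.0]]
{'clock': 0.1, 'joints': array([-1.26093502e+00,  2.64641871e-01,  1.60521307e+00,  2.51752197e-06,
        1.27369938e+00, -3.68860640e-02]), 'qd': array([-0.00130438, -0.00107176, -0.00214806, -0.00079011,  0.00039084,
       -0.00098483]), 'joint_efforts': array([ 1.01892892e-03, -5.03616750e+01, -3.58071148e+01,  7.32250256e-02,
        2.33303168e-02, -6.90890715e-05]), 'ee_pos': array([ 229.19231281, -634.1735367 ,  211.54993563]), 'tcp_rot': array([3.10348019, 1.56883466, 1.87943049]), 'force': array([-1.01130864, -0.41224046, -0.26992353]), 'ft_torque': array([-0.02834165,  0.04185924,  0.00023662]), 'grip_width': 1.0018182111843057}
```

View pics/side0.png

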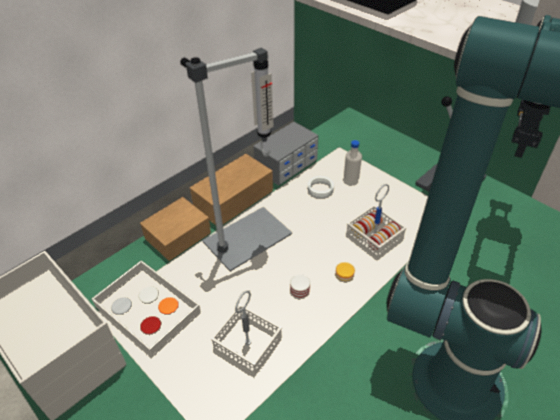

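View pics/top0.png

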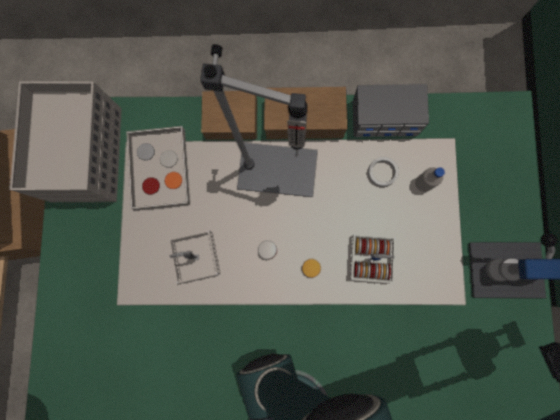

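The side view shows the full basket at about (376,232), its blue grip at (378,215) and its loop at (383,193). The balance barrel is at (263,100) and the base plate at (247,238). In the top view the basket is at (372,258) and the plate at (278,170).

Run:
```python
from h import *
for n in("side","top"):
    z=np.load(n+"0.npz"); im,d=z["im"],z["d"]; P=cloud(n,d)
    hsv=cv2.cvtColor(im,cv2.COLOR_RGB2HSV)
    u0,u1,v0,v1=(340,410,175,260) if n=="side" else (345,400,230,290)
    S=np.zeros((420,560),bool);S[v0:v1,u0:u1]=1
    blue=S&(hsv[...,0]>105)&(hsv[...,0]<130)&(hsv[...,1]>120)
    v,u=np.nonzero(blue); print(n,"blue px",len(u),u.mean(),v.mean(),v.min(),v.max()); print(np.median(P[blue],0),P[blue].min(0),P[blue].max(0))
    H=S&(d>0)&(P[...,2]>140)&(P[...,2]<225); print("loop",H.sum(),P[H].mean(0),P[H].min(0),P[H].max(0))
    if H.sum()>5:
        print(P[H][np.argmax(P[H][:,2])], np.linalg.svd(P[H][:,:2]-P[H][:,:2].mean(0))[2][0] if H.sum()<5000 else 0)
    W=S&(d>0)&(P[...,2]>35)&(P[...,2]<56); r=cv2.minAreaRect(P[W][:,:2].astype(np.float32)); print("walls",r, cv2.boxPoints(r).round(1).tolist())
    u0,u1,v0,v1=(195,300,205,270) if n=="side" else (232,322,138,202)
    S[:]=0;S[v0:v1,u0:u1]=1
    B=S&(P[...,2]>4)&(P[...,2]<16)&(im.max(2)<150)&(d>0); B=cv2.morphologyEx(B.astype(np.uint8),cv2.MORPH_OPEN,np.ones((3,3)))>0
    r=cv2.minAreaRect(P[B][:,:2].astype(np.float32)); print("base",B.sum(),r,cv2.boxPoints(r).round(1).tolist())
    u0,u1,v0,v1=(245,285,50,165) if n=="side" else (280,315,95,160)
    S[:]=0;S[v0:v1,u0:u1]=1
    B=S&(d>0)&(P[...,2]>240)&(P[...,1]<600)
    for lo in range(280,640,20):
        M=B&(P[...,2]>=lo)&(P[...,2]<lo+20)
        if M.sum(): print(lo,M.sum(),np.median(P[M],0).round(1),P[M].min(0).round(0),P[M].max(0).round(0))
# crops
a=cv2.imread("pics/side0.png"); c1=cv2.resize(a[40:170,215:315],None,fx=4,fy=4,interpolation=2); c2=cv2.resize(a[170:265,330:420],None,fx=4,fy=4,interpolation=2)
c=np.zeros((520,770,3),np.uint8);c[:520,:400]=c1;c[:380,405:765]=c2;cv2.imwrite("pics/crop1.png",c)
```

```text
side blue px 62 377.7258064516129 215.56451612903226 208 223
[ 427.82365802 -235.16728893   96.73930436] [ -99.0078433  -244.21314803   67.45017069] [ 437.22430771  674.27050615 1126.15107018]
loop 105 [ 432.07606876 -238.6830142   181.46897304] [ 426.7861227  -270.85144272  140.76100201] [ 440.8386268  -211.09902634  216.79930403]
[ 428.39431845 -239.74796679  216.79930403] [0.08062379 0.9967446 ]
walls ((432.5400390625, -240.13357543945312), (130.2892303466797, 133.6320037841797), 85.70819854736328) [[361.0, -300.1000061035156], [494.29998779296875, -310.1000061035156], [504.0, -180.1999969482422], [370.79998779296875, -170.1999969482422]]
base 2317 ((718.9255981445312, 38.38291931152344), (231.47378540039062, 184.76092529296875), 84.37116241455078) [[615.5999755859375, -67.69999694824219], [799.5, -85.9000015258789], [822.2000122070312, 144.5], [638.2999877929688, 162.60000610351562]]
300 18 [678.5 -23.4 313.5] [661. -26. 309.] [689. -18. 319.]
320 23 [683.8 -22.  328. ] [654. -26. 320.] [688. -18. 339.]
340 11 [675.  -22.2 354.8] [666. -28. 340.] [687. -18. 360.]
360 24 [668.  -1
[... 287 characters left out ...]
60.]
460 137 [659.7 -13.  470.1] [652. -40. 460.] [696.  -4. 480.]
480 142 [659.  -12.9 490.2] [653. -40. 480.] [694.  -1. 500.]
500 154 [659.1 -14.1 509.9] [654. -40. 500.] [696.  -3. 520.]
520 149 [659.6 -13.  530.1] [650. -37. 520.] [695.  -6. 540.]
540 142 [661.  -13.9 548.5] [653. -37. 540.] [694.  -4. 560.]
560 144 [663.5 -14.  573.8] [653. -39. 560.] [687.  -3. 580.]
580 131 [667.1  -9.8 593.3] [657. -34. 580.] [682.  20. 600.]
600 119 [673.9 -11.6 604.1] [658. -36. 600.] [690.  18. 608.]<stdin>:8: RuntimeWarning: Mean of empty slice.
  ret = ret.dtype.type(ret / rcount)
Traceback (most recent call last):
ValueError: zero-size array to reduction operation minimum which has no identity
```

Run:
```python
from h import *
n="top"
z=np.load(n+"0.npz"); im,d=z["im"],z["d"]; P=cloud(n,d)
S=np.zeros((420,560),bool)
S[230:290,345:400]=1
W=S&(d>0)&(P[...,2]>35)&(P[...,2]<56); r=cv2.minAreaRect(P[W][:,:2].astype(np.float32)); print("walls",r)
H=S&(d>0)&(P[...,2]>70)&(P[...,2]<225); print("post/loop",H.sum(),P[H].round(0)[:12].tolist())
S[:]=0;S[138:202,232:322]=1
B=S&(P[...,2]>4)&(P[...,2]<16)&(im.max(2)<150)&(d>0); B=cv2.morphologyEx(B.astype(np.uint8),cv2.MORPH_OPEN,np.ones((3,3)))>0
r=cv2.minAreaRect(P[B][:,:2].astype(np.float32)); print("base",B.sum(),r,cv2.boxPoints(r).round(1).tolist())
S[:]=0;S[90:160,275:325]=1
for lo in (300,340,380,420,460,500,540,560,570,580,590,600):
    M=S&(d>0)&(P[...,2]>=lo)&(P[...,2]<lo+10)
    if M.sum(): print(lo,M.sum(),np.median(P[M],0).round(1),P[M].min(0).round(0),P[M].max(0).round(0))
# side barrel circle fit
n="side";z=np.load(n+"0.npz"); d=z["d"];P=cloud(n,d);S[:]=0;S[50:165,245:285]=1
M=S&(d>0)&(P[...,2]>400)&(P[...,2]<560)&(P[...,1]<60)&(P[...,0]>600)
from scipy.optimize import least_squares
q=P[M][:,:2]
r=least_squares(lambda c:np.hypot(*(q-c).T)-18,[675,-25],loss="soft_l1"); print("barrel",r.x)
M=S&(d>0)&(P[...,2]>305)&(P[...,2]<345)&(P[...,0]>600)&(P[...,1]<60); print(P[M].round(0).tolist()); c=np.linalg.svd(P[M][:,:2]-P[M][:,:2].mean(0))[2][0];print(c)
a=cv2.imread("pics/side0.png"); c1=cv2.resize(a[40:170,215:315],None,fx=4,fy=4,interpolation=2); c2=cv2.resize(a[170:265,330:420],None,fx=4,fy=4,interpolation=2)
c=np.zeros((520,770,3),np.uint8);c[:520,:400]=c1;c[:380,405:765]=c2;cv2.imwrite("pics/crop1.png",c)
```

```text
walls ((431.1807861328125, -242.98800659179688), (121.65057373046875, 133.53182983398438), 85.15430450439453)
post/loop 104 [[436.0, -213.0, 184.0], [436.0, -215.0, 190.0], [435.0, -216.0, 196.0], [435.0, -218.0, 198.0], [435.0, -221.0, 198.0], [435.0, -222.0, 204.0], [435.0, -225.0, 201.0], [435.0, -228.0, 203.0], [435.0, -229.0, 206.0], [435.0, -231.0, 209.0], [435.0, -234.0, 209.0], [435.0, -236.0, 210.0]]
base 3292 ((706.7883911132812, 34.61566162109375), (235.70216369628906, 150.66220092773438), 83.43408203125) [[618.5, -73.80000305175781], [768.0999755859375, -91.0999984741211], [795.0999755859375, 143.10000610351562], [645.4000244140625, 160.3000030517578]]
300 3 [676.2 -27.2 309. ] [674. -27. 308.] [676. -22. 309.]
380 27 [659.7 -26.5 385.8] [657. -42. 380.] [677. -11. 390.]
420 21 [657.8 -22.1 426. ] [656. -39. 420.] [659.  -7. 429.]
460 29 [657.9 -20.  464.9] [655. -42. 460.] [689.  -6. 470.]
500 33 [657.1 -23.9 505.5] [655. -43. 500.] [689.  -7. 510.]
540 45 [658.2 -23.7 546. ] [655. -40. 540.] [672.  -7. 549.]
560 16 [659.7 -23.6 563.5] [657. -41. 560.] [670. -13. 570.]
5
[... 617 characters left out ...]
324.0], [688.0, -25.0, 318.0], [684.0, -26.0, 320.0], [684.0, -23.0, 318.0], [682.0, -24.0, 319.0], [658.0, -23.0, 332.0], [689.0, -26.0, 311.0], [683.0, -25.0, 314.0], [681.0, -26.0, 315.0], [657.0, -19.0, 332.0], [654.0, -20.0, 333.0], [679.0, -21.0, 316.0], [680.0, -25.0, 313.0], [658.0, -19.0, 328.0], [656.0, -21.0, 328.0], [680.0, -21.0, 312.0], [678.0, -23.0, 311.0], [676.0, -25.0, 312.0], [662.0, -19.0, 323.0], [657.0, -19.0, 325.0], [656.0, -22.0, 324.0], [675.0, -21.0, 311.0], [675.0, -24.0, 309.0], [668.0, -22.0, 314.0], [660.0, -18.0, 321.0], [659.0, -20.0, 320.0], [669.0, -18.0, 312.0], [665.0, -19.0, 314.0], [661.0, -19.0, 317.0], [663.0, -23.0, 313.0]]
[-0.98911989  0.14711165]
```

View pics/crop1.png

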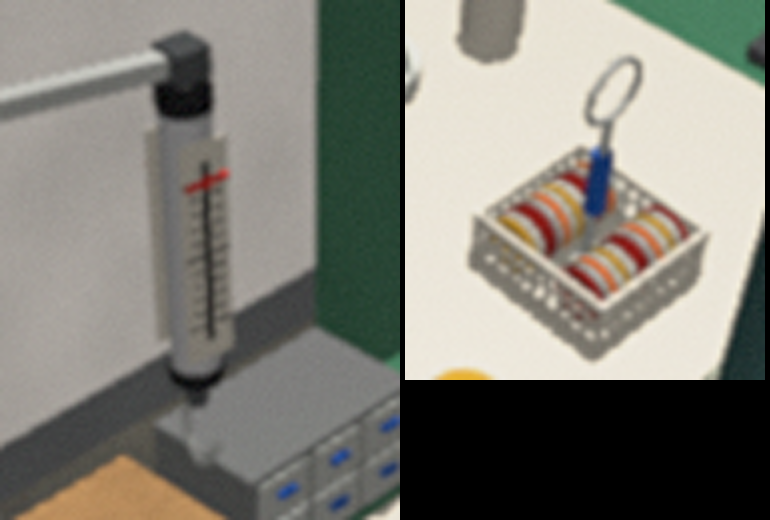

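```bash
cat >> h.py <<'E'
from scipy.spatial.transform import Rotation as Ro
def st():
    s=bot.observe(); return s,np.array(s["ee_pos"]),Ro.from_euler("xyz",s["tcp_rot"])
def toolR(th,psi):
    x=np.array([np.sin(th)*np.cos(psi),np.sin(th)*np.sin(psi),-np.cos(th)])
    z=np.array([-np.sin(psi),np.cos(psi),0]); 
    return [Ro.from_matrix(np.stack([x,np.cross(s*z,x),s*z],1)) for s in(1,-1)]
def plan(p,R,vmax=45,wmax=.14,n=None):
    s,p0,R0=st(); 
    if isinstance(R,list): R=min(R,key=lambda r:(R0.inv()*r).magnitude())
    rv=(R0.inv()*R).as_rotvec(); dp=np.array(p)-p0
    N=n or int(max(np.ceil(np.linalg.norm(dp)/vmax),np.ceil(np.linalg.norm(rv)/wmax),1))
    print("t",s["clock"],"pos",p0.round(1),"F",np.round(s["force"],1),"q",s["joints"].round(2),"w",round(s["grip_width"],3),"rows",N,"totrot",rv.round(3),"err",dp.round(1))
    for k in range(N):
        Rk=R0*Ro.from_rotvec(rv*k/N); print((rv/N).round(4).tolist(),(Rk.inv().apply(dp/N)/1000).round(4).tolist())
    return R
E
python3 - <<'E'
from h import *
th,psi=np.radians(48),-.35
R=toolR(th,psi); s,p,R0=st(); print(R0.as_matrix().round(3)); 
for r in R: print((R0.inv()*r).as_rotvec())
plan([362,-214,190],R)
E
```

```text
[[-0.001  0.94   0.34 ]
 [ 0.002  0.34  -0.94 ]
 [-1.     0.    -0.002]]
[-2.26604601 -1.00977387 -0.36872572]
[ 0.65409521 -0.29336896  0.8034056 ]
t 0.1 pos [ 229.2 -634.2  211.5] F [-1.  -0.4 -0.3] q [-1.26  0.26  1.61  0.    1.27 -0.04] w 1.002 rows 10 totrot [ 0.654 -0.293  0.803] err [132.8 420.2 -21.5]
[0.0654, -0.0293, 0.0803] [0.0022, 0.0268, -0.035]
[0.0654, -0.0293, 0.0803] [0.0032, 0.0242, -0.0367]
[0.0654, -0.0293, 0.0803] [0.004, 0.0215, -0.0383]
[0.0654, -0.0293, 0.0803] [0.0044, 0.0186, -0.0398]
[0.0654, -0.0293, 0.0803] [0.0046, 0.0156, -0.041]
[0.0654, -0.0293, 0.0803] [0.0045, 0.0125, -0.0421]
[0.0654, -0.0293, 0.0803] [0.0041, 0.0093, -0.0429]
[0.0654, -0.0293, 0.0803] [0.0035, 0.0062, -0.0435]
[0.0654, -0.0293, 0.0803] [0.0026, 0.0031, -0.0439]
[0.0654, -0.0293, 0.0803] [0.0014, 0.0, -0.0441]
```

Request:
servo_tool([
  [[0.065,-0.03,0.08],[0.002,0.027,-0.035],1],
  [[0.065,-0.03,0.08],[0.003,0.024,-0.037],1],
  [[0.065,-0.03,0.08],[0.004,0.0215,-0.038],1],
  [[0.065,-0.03,0.08],[0.0044,0.0186,-0.04],1],
  [[0.065,-0.03,0.08],[0.0046,0.0156,-0.041],1],
])

```text
clock: 0.6
ee_pos: [296.1, -423.1, 201.3]
tcp_rot: [1.38, 1.142, -0.178]
force: [-0.1, -0.1, 0.7]
grip_width: 1.005
```

Run:
```python
from h import *
plan([362,-214,190],toolR(np.radians(48),-.35))
```

```text
t 0.6 pos [ 296.1 -423.1  201.3] F [-0.1 -0.1  0.7] q [-1.28 -0.2   2.16  0.45  1.02  0.07] w 1.005 rows 5 totrot [ 0.328 -0.142  0.398] err [ 65.9 209.1 -11.3]
[0.0656, -0.0283, 0.0796] [0.0044, 0.0123, -0.0419]
[0.0656, -0.0283, 0.0796] [0.004, 0.0092, -0.0427]
[0.0656, -0.0283, 0.0796] [0.0034, 0.0061, -0.0433]
[0.0656, -0.0283, 0.0796] [0.0025, 0.003, -0.0437]
[0.0656, -0.0283, 0.0796] [0.0014, -0.0, -0.0439]
```

Request:
servo_tool([
  [[0.065,-0.028,0.08],[0.0044,0.012,-0.042],1],
  [[0.065,-0.028,0.08],[0.004,0.009,-0.0427],1],
  [[0.066,-0.028,0.08],[0.0034,0.006,-0.0433],1],
])

```text
clock: 0.9
ee_pos: [334.3, -297.6, 193.8]
tcp_rot: [1.495, 0.894, -0.274]
force: [0.3, 1.1, 0.2]
grip_width: 1.0
```

Run:
```python
from h import *
plan([377,-220,160],toolR(np.radians(48),-.35))
```

```text
t 0.9 pos [ 334.3 -297.6  193.8] F [0.3 1.1 0.2] q [-1.22 -0.55  2.49  0.71  0.89  0.18] w 1.0 rows 3 totrot [ 0.131 -0.058  0.158] err [ 42.7  77.6 -33.8]
[0.0437, -0.0194, 0.0528] [0.013, 0.0003, -0.0288]
[0.0437, -0.0194, 0.0528] [0.0124, -0.0016, -0.029]
[0.0437, -0.0194, 0.0528] [0.0117, -0.0035, -0.0291]
```

Run:
```python
from h import *
plan([362,-275,175],toolR(np.radians(48),.4))
```

```text
t 0.9 pos [ 334.3 -297.6  193.8] F [0.3 1.1 0.2] q [-1.22 -0.55  2.49  0.71  0.89  0.18] w 1.0 rows 5 totrot [-0.416  0.456  0.171] err [ 27.7  22.6 -18.8]
[-0.0832, 0.0912, 0.0343] [0.0055, 0.0013, -0.0058]
[-0.0832, 0.0912, 0.0343] [0.0061, 0.0015, -0.0051]
[-0.0832, 0.0912, 0.0343] [0.0065, 0.0017, -0.0044]
[-0.0832, 0.0912, 0.0343] [0.007, 0.0018, -0.0036]
[-0.0832, 0.0912, 0.0343] [0.0073, 0.0018, -0.0028]
```

Request:
servo_tool([
  [[-0.083,0.091,0.034],[0.0055,0.0013,-0.006],1],
  [[-0.083,0.091,0.034],[0.006,0.0015,-0.005],1],
  [[-0.083,0.091,0.034],[0.0065,0.0017,-0.0044],1],
  [[-0.083,0.091,0.034],[0.007,0.0018,-0.0036],0.7],
  [[-0.083,0.091,0.034],[0.0073,0.0018,-0.003],0.6],
])

```text
clock: 1.4
ee_pos: [361.4, -276.0, 175.4]
tcp_rot: [1.57, 0.736, 0.405]
force: [-0.1, 0.3, 0.5]
grip_width: 0.841
```

Run:
```python
from h import *
im,d=grab("side","side1"); im2,_=grab("top")
c=np.zeros((600,800,3),np.uint8); c[:,:400]=cv2.resize(im[130:280,310:410],None,fx=4,fy=4)[...,::-1]; c[:480,400:]=cv2.resize(im2[200:320,330:430],None,fx=4,fy=4)[...,::-1]; cv2.imwrite("pics/c2.png",c)
R=toolR(np.radians(48),.4); plan([371,-266,151],R)
```

```text
t 1.5 pos [ 361.6 -277.   173.7] F [-0.3  0.2 -0.7] q [-1.35 -0.1   2.32  0.87  1.27 -0.6 ] w 0.749 rows 1 totrot [-0.002 -0.005  0.004] err [  9.4  11.  -22.7]
[-0.0024, -0.0047, 0.0044] [0.0249, -0.0081, -0.0063]
```

View pics/c2.png

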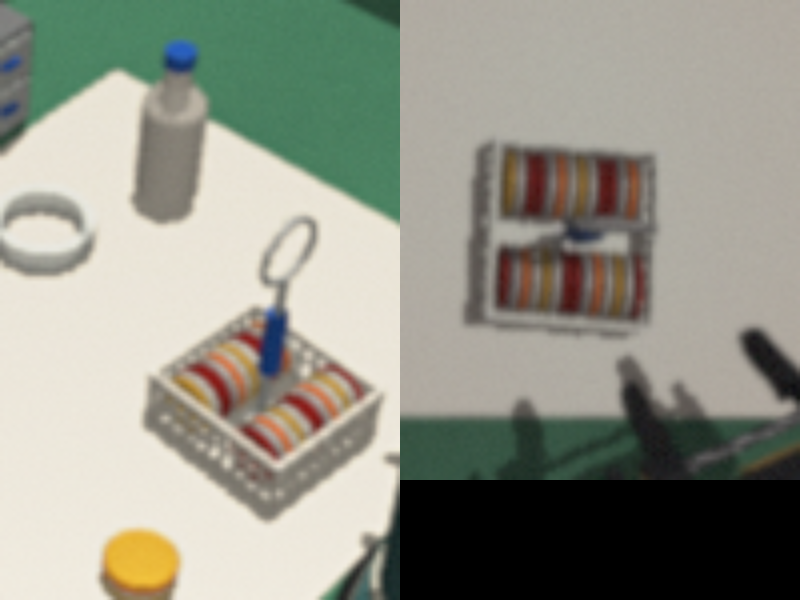

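Run:
```python
from h import *
R=toolR(np.radians(48),.4); d=np.array([.684,.289,-.669]); g=np.array([431.5,-240.5,93])
plan(g-80*d,R); s,p,R0=st(); print(R0.inv().apply(91*d))
```

```text
t 1.5 pos [ 361.6 -277.   173.7] F [-0.3  0.2 -0.7] q [-1.35 -0.1   2.32  0.87  1.27 -0.6 ] w 0.749 rows 1 totrot [-0.002 -0.005  0.004] err [ 15.2  13.3 -27.2]
[-0.0024, -0.0047, 0.0044] [0.0325, -0.0073, -0.0062]
[90.94978471  0.37735457  0.44703851]
```

Request:
servo_tool([
  [[0,-0.004,0.004],[0.022,-0.0073,-0.0062],0.7],
  [[0,0,0],[0.025,0,0],0.7],
  [[0,0,0],[0.025,0,0],0.7],
  [[0,0,0],[0.02,0,0],0.7],
])

```text
clock: 1.9
ee_pos: [417.7, -244.9, 107.8]
tcp_rot: [1.568, 0.735, 0.395]
force: [0.8, -0.5, -0.1]
grip_width: 0.7
```

Run:
```python
from h import *
im,d=grab("side","side1"); im2,_=grab("top")
c=np.zeros((600,800,3),np.uint8); c[:,:400]=cv2.resize(im[130:280,310:410],None,fx=4,fy=4)[...,::-1]; c[:480,400:]=cv2.resize(im2[200:320,330:430],None,fx=4,fy=4)[...,::-1]; cv2.imwrite("pics/c3.png",c)
R=toolR(np.radians(48),.4);d=np.array([.684,.289,-.669]); g=np.array([431.5,-240.5,93]); plan(g+11*d,R)
```

```text
t 2.0 pos [ 417.3 -243.1  107.1] F [-0.4  0.4 -0.5] q [-1.19 -0.01  2.39  1.    1.07 -0.67] w 0.701 rows 1 totrot [-0.001 -0.     0.002] err [ 21.7   5.8 -21.5]
[-0.0013, -0.0005, 0.0019] [0.0309, -0.001, 0.0031]
```

View pics/c3.png

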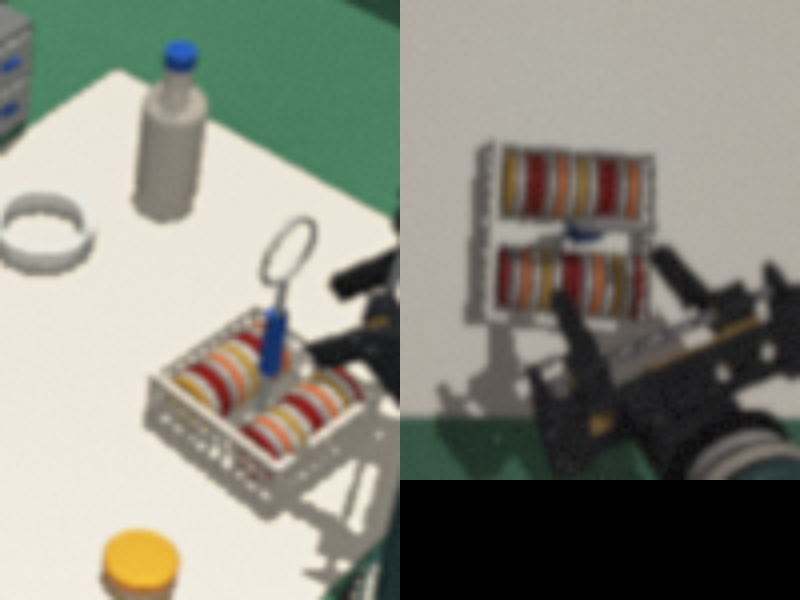

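Request:
servo_tool([
  [[0,0,0],[0.016,0,0],0.7],
  [[0,0,0],[0.015,0,0],0.7],
  [[0,0,0],[0,0,0],0.0],
  [[0,0,0],[0,0,0],0.0],
  [[0,0,0],[0,0,0],0.0],
])

```text
clock: 2.5
ee_pos: [438.8, -237.4, 88.2]
tcp_rot: [1.567, 0.734, 0.396]
force: [-0.6, 0.7, 0.9]
grip_width: 0.452
```

Request:
servo_tool([
  [[0,0,0],[0,0,0],0.0],
  [[0,0,0],[0,0,0],0.0],
  [[0,0,0],[0,0,0],0.0],
  [[0,0,0],[0,0,0],0.0],
])

```text
clock: 2.9
ee_pos: [438.9, -237.9, 87.8]
tcp_rot: [1.566, 0.735, 0.395]
force: [-2.2, -1.2, 1.2]
grip_width: 0.088
```

Run:
```python
from h import *
s,p,R=st(); print(s); print(R.inv().apply([0,0,1]),R.inv().apply([1,0,0]),R.inv().apply([0,1,0]))
```

```text
{'clock': 2.9, 'joints': array([-1.13260611,  0.04222445,  2.38876713,  1.06273148,  1.013367  ,
       -0.7000556 ]), 'qd': array([-4.46559436e-04,  4.60286457e-04,  5.46293308e-03, -1.23015123e-02,
        4.80135153e-04, -8.92549658e-05]), 'joint_efforts': array([ 9.49769206e-01, -2.69607407e+01, -2.41406697e+01,  2.77201608e+00,
        2.86783554e+00,  8.50965909e-03]), 'ee_pos': array([ 438.87670331, -237.91276896,   87.76780517]), 'tcp_rot': array([1.56593705, 0.73456366, 0.39486367]), 'force': array([-2.18803273, -1.15428071,  1.19017528]), 'ft_torque': array([-0.25085595,  0.45335207, -0.11216097]), 'grip_width': 0.08806119629627458}
[-0.6702634   0.74211452  0.00360617] [0.68501617 0.6168094  0.38768417] [ 0.28548173  0.26232079 -0.92178521]
```

Run:
```python
from h import *
im,d=grab("side"); im2,_=grab("top")
c=np.zeros((600,800,3),np.uint8); c[:,:400]=cv2.resize(im[150:250,335:402],(400,600))[...,::-1]; c[:,400:]=cv2.resize(im2[215:305,355:415],(400,600))[...,::-1]; cv2.imwrite("pics/c4.png",c)
s,p,R=st();print(s["grip_width"],s["force"],s["clock"])
```

```text
0.006182901013511637 [-1.58959053 -1.77765788 -0.72010381] 3.0
```

View pics/c4.png

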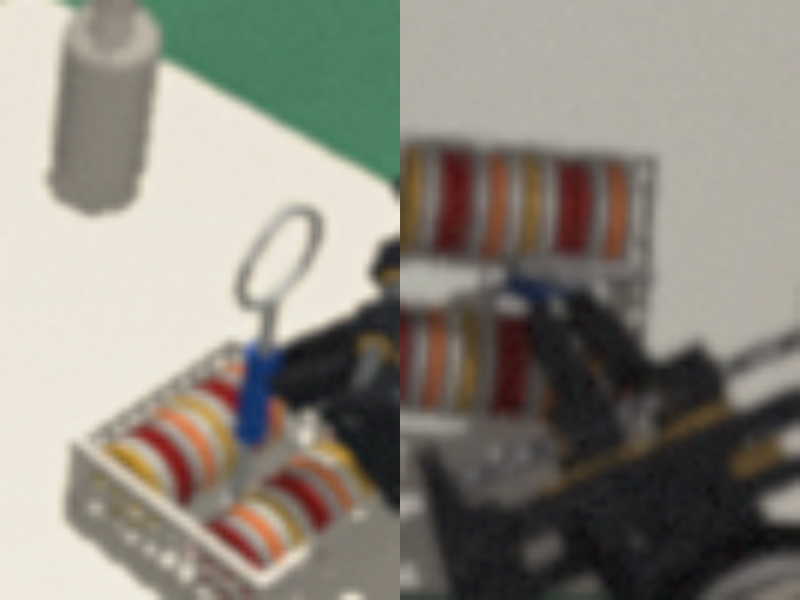

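Both crops show the jaws shut right behind and beside the blue grip: in the top crop the grip is at (530,285) and the fingertips at (560,300). The grasp missed. I'll back off, open and re-measure.

Request:
servo_tool([
  [[0,0,0],[-0.02,0,0],0.0],
  [[0,0,0],[-0.03,0,0],0.2],
  [[0,0,0],[-0.02,0,0],0.7],
  [[0,0,0],[0,0,0],0.7],
  [[0,0,0],[0,0,0],0.7],
])

```text
clock: 3.5
ee_pos: [390.9, -257.2, 134.4]
tcp_rot: [1.567, 0.734, 0.396]
force: [-0.1, -0.0, -0.1]
grip_width: 0.348
```

```bash
cat >> h.py <<'E'
def mask_c(im,box,lo=105,hi=130):
    u0,u1,v0,v1=box; h=cv2.cvtColor(im,cv2.COLOR_RGB2HSV); m=np.zeros((420,560),bool)
    m[v0:v1,u0:u1]=1; return m&(h[...,0]>lo)&(h[...,0]<hi)&(h[...,1]>110)
def tri(r1,r2):
    (o1,d1),(o2,d2)=r1,r2; t=np.linalg.lstsq(np.stack([d1,-d2],1),o2-o1,rcond=None)[0]
    a,b=o1+t[0]*d1,o2+t[1]*d2; return (a+b)/2,np.linalg.norm(a-b)
E
python3 - <<'E'
from h import *
im,d=grab("side","s5"); im2,d2=grab("top","t5"); P=cloud("side",d);P2=cloud("top",d2)
for k,(n,i,D,Q,box) in enumerate([("side",im,d,P,(360,400,195,230)),("top",im2,d2,P2,(360,392,245,272))]):
    m=mask_c(i,box); m&=(D>0); v,u=np.nonzero(m); print(n,len(u),u.min(),u.max(),v.min(),v.max(),np.median(Q[m],0).round(1)); 
    print(np.c_[u,v,Q[m].round(0)][::6].astype(int).tolist())
S=np.zeros((420,560),bool);S[225:292,345:405]=1
W=S&(d2>0)&(P2[...,2]>42)&(P2[...,2]<56)&(P2[...,0]>400);print(cv2.minAreaRect(P2[W][:,:2].astype(np.float32)))
for n,Q,D,b in(("side",P,d,(360,405,170,210)),("top",P2,d2,(355,400,240,280))):
    S[:]=0;S[b[2]:b[3],b[0]:b[1]]=1
    M=S&(D>0)&(Q[...,2]>155)&(Q[...,2]<225)&(Q[...,0]>410)&(Q[...,1]<-190); q=Q[M]; print(n,M.sum(),q.mean(0) if len(q) else 0,q.min(0),q.max(0))
plan([0,0,0],toolR(np.radians(48),.4),n=1)
E
```

```text
side 64 374 379 208 223 [ 430.4 -232.4   94.3]
[[376, 208, 438, -235, 121], [378, 210, 428, -231, 122], [376, 212, 434, -231, 110], [377, 213, 431, -233, 106], [378, 214, 429, -236, 101], [376, 216, 430, -230, 97], [377, 217, 429, -233, 91], [378, 218, 427, -237, 85], [374, 220, 436, -232, 74], [375, 221, 432, -232, 73], [376, 222, 431, -236, 66]]
top 3 372 374 257 258 [ 429.1 -233.4   98.5]
[[372, 257, 432, -232, 91]]
((449.24053955078125, -241.23318481445312), (121.5423812866211, 103.48404693603516), 85.1701431274414)
side 96 [ 434.24132197 -235.91149107  185.11615276] [ 429.02710019 -268.3443953   155.31659683] [ 440.77366523 -207.30694793  215.23799841]
top 72 [ 434.37441394 -237.30770624  193.42813149] [ 430.01168655 -263.69053455  156.51452234] [ 438.55373569 -210.71454624  215.50346223]
t 3.6 pos [ 391.  -256.1  133.8] F [-0.6 -0.5  0.3] q [-1.26 -0.06  2.37  0.94  1.16 -0.64] w 0.434 rows 1 totrot [0.    0.001 0.001] err [-391.   256.1 -133.8]
[0.0004, 0.0008, 0.0007] [-0.1041, -0.2736, -0.3882]
```

Run:
```python
from h import *
s,p,R=st(); a=R.as_matrix(); c=np.zeros((600,800,3),np.uint8)
w=s["grip_width"]*88/2; print(w)
pts=[(p,(0,255,255)),(p-19*a[:,0],(255,0,255)),(p+w*a[:,2],(0,255,0)),(p-w*a[:,2],(0,255,0)),(np.array([434.5,-238,122]),(255,255,0)),(np.array([434.5,-238,62]),(255,255,0)),(np.array([434.5,-238,212]),(255,255,0))]
for k,(f,n,o,sc) in enumerate([("s5","side",(340,170),6.6),("t5","top",(345,225),6.6)]):
    im=cv2.imread(f"pics/{f}.png")[o[1]:o[1]+90,o[0]:o[0]+60]; im=cv2.resize(im,(396,594),interpolation=cv2.INTER_CUBIC)
    for q,col in pts:
        x=(pix(n,q)-o+.5)*6.6; print(n,x.round(),col); cv2.circle(im,tuple(int(i) for i in x),4,col,1)
    c[:594,k*400:k*400+396]=im
cv2.imwrite("pics/c5.png",c)
```

```text
19.092779394306802
side [361. 261.] (0, 255, 255)
side [398. 248.] (255, 0, 255)
side [371. 232.] (0, 255, 0)
side [351. 290.] (0, 255, 0)
side [252. 252.] (255, 255, 0)
side [236. 347.] (255, 255, 0)
side [278.  99.] (255, 255, 0)
top [264. 313.] (0, 255, 255)
top [286. 346.] (255, 0, 255)
top [308. 294.] (0, 255, 0)
top [221. 331.] (0, 255, 0)
top [209. 206.] (255, 255, 0)
top [183. 212.] (255, 255, 0)
top [254. 195.] (255, 255, 0)
```

View pics/c5.png

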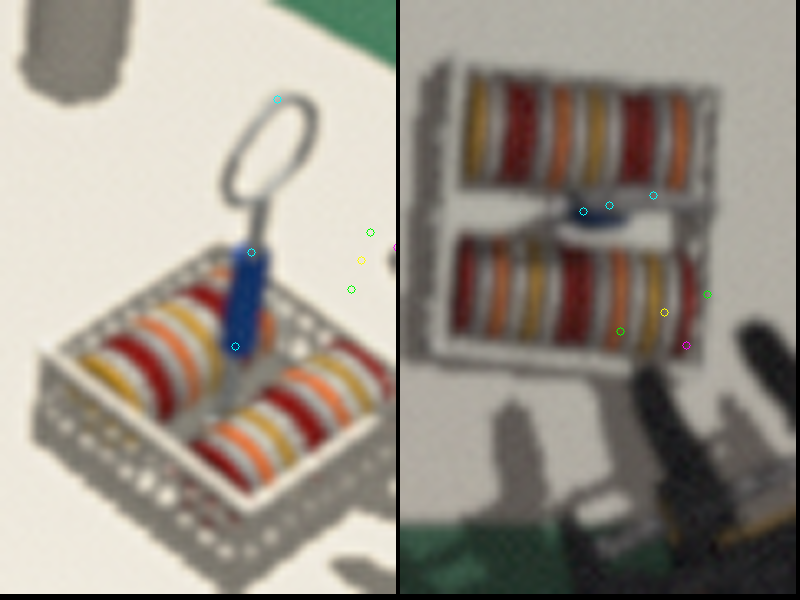

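The overlay puts the real fingertips about 15–20 mm short of the reported TCP. In the top crop they are at (645,370) and (755,330), against predictions of (621,331) and (707,294). I'll measure them with depth, in the tool frame.

Run:
```python
from h import *
s,p,R=st()
for n in("top","side"):
    im,d=grab(n); P=cloud(n,d); q=R.inv().apply((P-p).reshape(-1,3)).reshape(P.shape)
    M=(d>0)&(np.abs(q[...,1])<60)&(np.abs(q[...,2])<90)&(q[...,0]>-90)&(q[...,0]<40)&(im.max(2)<80)&(P[...,2]>75)
    if n=="side": M[:, :385]=0
    v,u=np.nonzero(M);o=np.argsort(-q[M][:,0])[:45]
    print(n,M.sum(),np.c_[u,v,q[M]][o].round(0).astype(int).tolist())
print(s["grip_width"])
```

```text
top 226 [[378, 257, 38, 20, 3], [377, 257, 38, 22, 0], [376, 258, 38, 20, -3], [377, 258, 38, 18, -1], [375, 258, 37, 22, -6], [380, 281, -25, 5, -25], [397, 275, -29, 5, 22], [379, 282, -30, 9, -29], [380, 283, -30, 4, -27], [381, 281, -30, 10, -23], [380, 282, -30, 8, -27], [382, 281, -30, 9, -21], [398, 274, -31, 10, 24], [382, 282, -32, 7, -22], [381, 282, -32, 9, -25], [398, 275, -32, 8, 23], [400, 274, -33, 9, 29], [400, 275, -33, 6, 28], [399, 274, -33, 11, 26], [381, 283, -33, 7, -26], [379, 284, -34, 7, -31], [379, 283, -34, 11, -31], [383, 282, -34, 8, -20], [379, 287, -34, -4, -33], [398, 276, -34, 7, 22], [401, 274, -34, 9, 31], [399, 275, -34, 9, 25], [382, 283, -35, 7, -23], [397, 276, -35, 9, 19], [397, 277, -35, 6, 19], [379, 286, -35, 1, -33], [380, 284, -35, 7, -29], [383, 283, -35, 6, -21], [400, 276, -37, 7, 26], [398, 277, -37, 7, 20], [399, 276, -37, 9, 23], [382, 284, -38, 8, -25], [399, 277, -38, 6, 23], [381, 284, -38, 10, -28], [398, 279, -38, 1, 19], [380, 285, -39, 8, -31], [401, 275, -39, 13, 28], [398, 278, -40, 6, 19], [379, 285, -40, 11, -34], [401, 27
[... 468 characters left out ...]
-37], [399, 211, -35, 14, -39], [400, 212, -36, 9, -38], [404, 198, -36, 12, 19], [400, 210, -36, 12, -33], [403, 215, -36, -4, -37], [404, 215, -36, -8, -33], [407, 200, -37, -1, 24], [401, 212, -37, 7, -36], [405, 198, -37, 9, 22], [407, 201, -37, -2, 20], [405, 197, -38, 11, 24], [406, 200, -38, 4, 18], [401, 210, -38, 11, -33], [406, 196, -39, 9, 30], [403, 214, -39, -1, -37], [403, 213, -39, 1, -35], [402, 213, -39, 4, -39], [406, 199, -39, 6, 19], [401, 211, -39, 10, -37], [408, 201, -40, -3, 20], [402, 212, -40, 6, -37], [406, 198, -40, 8, 21], [408, 200, -40, -1, 23], [407, 199, -41, 4, 21], [407, 198, -41, 5, 24], [404, 214, -41, -2, -37], [404, 213, -42, 0, -35]]
0.4339268044160637
```

Run:
```python
from h import *
s,p,R=st()
for n in("top","side"):
    im,d=grab(n); P=cloud(n,d); q=R.inv().apply((P-p).reshape(-1,3)).reshape(P.shape)
    M=(d>0)&(np.abs(q[...,1])<70)&(np.abs(q[...,2])<110)&(q[...,0]>-170)&(q[...,0]<-20)&(P[...,2]>70)&(P[...,2]<400)
    if n=="side": M[:, :385]=0
    Q=q[M]
    for x in range(-170,-20,8):
        k=Q[(Q[:,0]>=x)&(Q[:,0]<x+8)]
        if len(k): print(n,x,len(k),"y",np.percentile(k[:,1],[2,50,98]).round(0),"z",np.percentile(k[:,2],[2,50,98]).round(0), "n|z|<12:",(abs(k[:,2])<12).sum())
```

```text
top -170 21 y [-14.  18.  33.] z [-42. -41.  13.] n|z|<12: 3
top -162 99 y [-14.  21.  26.] z [-41. -12.  17.] n|z|<12: 39
top -154 79 y [-11.  21.  25.] z [-41. -18.  17.] n|z|<12: 27
top -146 91 y [-13.  22.  26.] z [-41. -16.  16.] n|z|<12: 29
top -138 666 y [-31.  10.  34.] z [-92.  -2.  91.] n|z|<12: 30
top -130 265 y [-19.  23.  35.] z [-93.   2.  87.] n|z|<12: 26
top -122 190 y [-27.  19.  36.] z [-88.  30.  87.] n|z|<12: 12
top -114 234 y [-25.  26.  36.] z [-83.  -0.  80.] n|z|<12: 22
top -106 157 y [-4. 30. 36.] z [-85.   8.  83.] n|z|<12: 13
top -98 50 y [-17.  31.  36.] z [-86.  30.  83.] n|z|<12: 0
top -90 7 y [-11.   8.  13.] z [-43.  30.  32.] n|z|<12: 0
top -82 23 y [-7.  9. 12.] z [-40.  30.  38.] n|z|<12: 0
top -74 56 y [-8.  8. 12.] z [-41.  23.  38.] n|z|<12: 0
top -66 33 y [-6.  8. 13.] z [-40.  24.  37.] n|z|<12: 0
top -58 35 y [-1.  8. 13.] z [-39.  24.  37.] n|z|<12: 0
top -50 41 y [-7.  8. 11.] z [-38.  22.  36.] n|z|<12: 0
top -42 36 y [-10.   8.  12.] z [-38. -24.  36.] n|z|<12: 0
top -34 25 y [-10.   8.  11.] z [-36.  23.  32.] n|z|<12: 0
top -26 1 y [5. 5. 5.] z [-24. -24. -24.] n|z|<12: 0
side -122 19 y [28. 35. 38.] z [-91. -82.  81.] n|z|<12: 0
side -114 107 y [22. 31. 36.] z [-88. -34.  82.] n|z|<12: 6
side -106 105 y [14. 31. 37.] z [-88.  -8.  80.] n|z|<12: 13
side -98 64 y [ 5. 28. 36.] z [-87. -56.  82.] n|z|<12: 0
side -90 13 y [-3. 14. 30.] z [-86.  32.  79.] n|z|<12: 0
side -82 17 y [-4. 10. 13.] z [-43.  35.  45.] n|z|<12: 0
side -74 30 y [-7.  9. 13.] z [-41.  28.  39.] n|z|<12: 0
side -66 32 y [-3.  9. 14.] z [-44.  26.  38.] n|z|<12: 0
side -58 41 y [-7.  7. 13.] z [-43. -31.  39.] n|z|<12: 0
side -50 46 y [-9.  5. 13.] z [-43. -28.  37.] n|z|<12: 0
side -42 40 y [-7.  5. 14.] z [-42.  23.  36.] n|z|<12: 0
side -34 40 y [-9.  8. 13.] z [-40.  22.  34.] n|z|<12: 0
side -26 5 y [-5.  3. 10.] z [-30.  29.  35.] n|z|<12: 0
```

Run:
```python
from h import *
R=toolR(np.radians(48),.4);d=np.array([.684,.289,-.669]); g=np.array([434.5,-238,94]); z=np.array([.385,-.923,0])
plan(g+43*d+1.5*z,R,vmax=25)
```

```text
t 3.8 pos [ 391.1 -256.2  133.9] F [-0.2  1.  -0. ] q [-1.26 -0.06  2.37  0.94  1.16 -0.64] w 0.613 rows 5 totrot [0.001 0.    0.001] err [ 73.4  29.2 -68.6]
[0.0001, 0.0001, 0.0001] [0.0209, 0.0004, 0.0003]
[0.0001, 0.0001, 0.0001] [0.0209, 0.0004, 0.0003]
[0.0001, 0.0001, 0.0001] [0.0209, 0.0004, 0.0003]
[0.0001, 0.0001, 0.0001] [0.0209, 0.0004, 0.0003]
[0.0001, 0.0001, 0.0001] [0.0209, 0.0004, 0.0003]
```

Request:
servo_tool([
  [[0,0,0],[0.021,0.0004,0.0003],0.7],
  [[0,0,0],[0.021,0.0004,0.0003],0.7],
  [[0,0,0],[0.021,0.0004,0.0003],0.7],
  [[0,0,0],[0.021,0.0004,0.0003],0.7],
  [[0,0,0],[0.021,0.0004,0.0003],0.7],
])

```text
clock: 4.3
ee_pos: [465.3, -227.1, 64.8]
tcp_rot: [1.568, 0.734, 0.398]
force: [1.4, 1.2, 0.3]
grip_width: 0.702
```

Request:
servo_tool([
  [[0,0,0],[0,0,0],0.0],
  [[0,0,0],[0,0,0],0.0],
  [[0,0,0],[0,0,0],0.0],
  [[0,0,0],[0,0,0],0.0],
  [[0,0,0],[0,0,0],0.0],
])

```text
clock: 4.8
ee_pos: [464.5, -228.6, 66.3]
tcp_rot: [1.566, 0.734, 0.395]
force: [0.2, 0.2, 0.4]
grip_width: 0.269
```

Request:
servo_tool([
  [[0,0,0],[0,0,0],0.0],
  [[0,0,0],[0,0,0],0.0],
  [[0,0,0],[0,0,0],0.0],
  [[0,0,0],[0,0,0],0.0],
])

```text
clock: 5.2
ee_pos: [464.6, -227.8, 66.2]
tcp_rot: [1.567, 0.733, 0.397]
force: [-5.0, 1.1, 6.0]
grip_width: 0.187
```

Request:
servo_tool([
  [[0,0,0],[-0.0067,0.0074,0],0.0],
  [[0,0,0],[-0.0067,0.0074,0],0.0],
  [[0,0,0],[-0.0067,0.0074,0],0.0],
  [[0,0,0],[-0.0134,0.0148,0],0.0],
  [[0,0,0],[-0.0134,0.0148,0],0.0],
])

```text
clock: 5.7
ee_pos: [464.1, -227.3, 136.2]
tcp_rot: [1.569, 0.735, 0.398]
force: [0.9, -0.9, -4.0]
grip_width: 0.192
```

```bash
cat >> h.py <<'E'
def look(f,n0=(340,160),n1=(340,215),w=(60,90)):
    im,d=grab("side");im2,d2=grab("top")
    c=np.zeros((600,800,3),np.uint8)
    for k,(i,o) in enumerate(((im,n0),(im2,n1))): c[:,400*k:400*k+400]=cv2.resize(i[o[1]:o[1]+w[1],o[0]:o[0]+w[0]],(400,600),interpolation=cv2.INTER_CUBIC)[...,::-1]
    cv2.imwrite(f"pics/{f}.png",c); return im,d,im2,d2
def blob(n,d,box,lo,hi):
    P=cloud(n,d); S=np.zeros((420,560),bool);S[box[2]:box[3],box[0]:box[1]]=1
    return P[S&(d>0)&(P[...,2]>lo)&(P[...,2]<hi)]
E
python3 - <<'E'
from h import *
im,d,im2,d2=look("c6",(330,140),(340,205)); s,p,R=st(); print(s["force"],s["ft_torque"],p,s["grip_width"],s["tcp_rot"],s["joints"].round(2))
np.savez("l.npz",d=d,d2=d2,im=im,im2=im2)
E
```

```text
[ 0.32252235  0.0615331  -4.24680775] [-0.35025306  0.62573823 -0.02061094] [ 465.59644019 -229.46041053  138.85751348] 0.19009094739879678 [1.55909331 0.73292341 0.39128816] [-1.06 -0.05  2.35  1.03  1.03 -0.55]
```

View pics/c6.png

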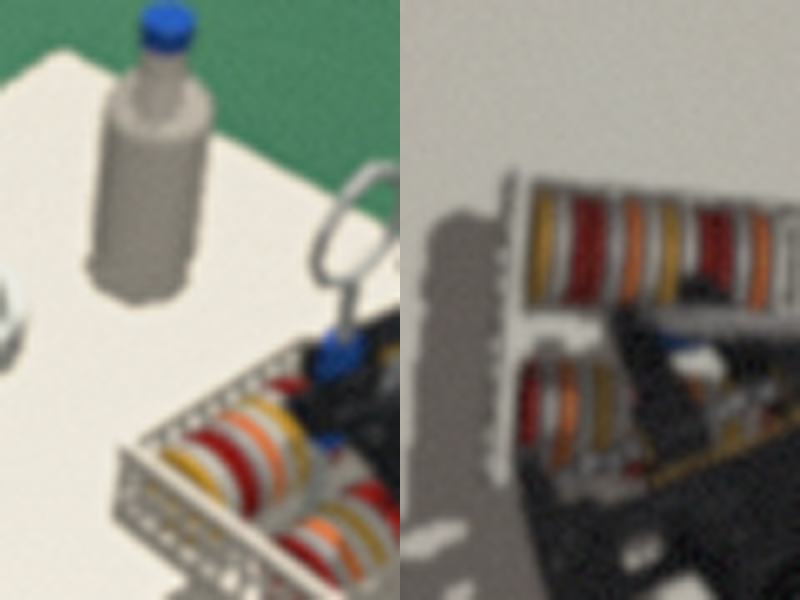

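Run:
```python
from h import *
z=np.load("l.npz"); s,p,R=st(); print(p)
for n,d,b in(("side",z["d"],(370,420,155,215)),("top",z["d2"],(330,420,215,300))):
    q=blob(n,d,b,200,310); q=q[(np.abs(q[:,0]-435)<30)&(np.abs(q[:,1]+240)<45)]
    print(n,len(q),q.mean(0).round(1),q.min(0).round(1),q.max(0).round(1)); c=q-q.mean(0); print(np.linalg.svd(c)[2].round(3))
    o=np.argsort(-q[:,2])[:12]; print(q[o].round(0).tolist()); a=np.argsort(q[:,1]);print("y ends",q[a[:4]].round(0).tolist(),q[a[-4:]].round(0).tolist())
for n,d,b in(("top",z["d2"],(330,420,200,300)),):
    P=cloud(n,d);S=np.zeros((420,560),bool);S[200:300,330:420]=1;q=P[S&(d>0)&(P[...,2]>95)&(P[...,2]<135)&(z["im2"].min(2)>110)]
    print(len(q),cv2.minAreaRect(q[:,:2].astype(np.float32)), q[:,:2].max(0))
```

```text
[ 465.59644019 -229.46041053  138.85751348]
side 231 [ 425.  -249.3  237.5] [ 405.1 -284.2  200. ] [ 440.2 -209.7  287.3]
[[-0.282 -0.685 -0.672]
 [ 0.001  0.7   -0.714]
 [-0.959  0.202  0.197]]
[[431.0, -233.0, 287.0], [433.0, -231.0, 284.0], [432.0, -244.0, 284.0], [436.0, -240.0, 284.0], [435.0, -243.0, 283.0], [436.0, -231.0, 282.0], [436.0, -236.0, 282.0], [432.0, -235.0, 282.0], [439.0, -240.0, 282.0], [432.0, -231.0, 281.0], [433.0, -242.0, 281.0], [435.0, -230.0, 280.0]]
y ends [[426.0, -284.0, 235.0], [435.0, -284.0, 226.0], [411.0, -283.0, 226.0], [405.0, -282.0, 237.0]] [[436.0, -210.0, 256.0], [439.0, -210.0, 258.0], [439.0, -210.0, 255.0], [436.0, -210.0, 260.0]]
top 251 [ 423.5 -255.3  242.7] [ 405.2 -285.   200.2] [ 441.5 -212.8  290.6]
[[-0.267 -0.575 -0.773]
 [-0.153  0.818 -0.555]
 [-0.951  0.03   0.306]]
[[436.0, -241.0, 291.0], [438.0, -234.0, 290.0], [436.0, -239.0, 289.0], [436.0, -243.0, 289.0], [438.0, -244.0, 288.0], [433.0, -239.0, 288.0], [433.0, -244.0, 287.0], [438.0, -237.0, 287.0], [433.0, -246.0, 287.0], [438.0, -241.0, 287.0], [438.0, -246.0, 287.0], [438.0, -239.0, 287.0]]
y ends [[426.0, -285.0, 240.0], [431.0, -285.0, 231.0], [424.0, -285.0, 240.0], [429.0, -284.0, 234.0]] [[407.0, -214.0, 229.0], [437.0, -214.0, 263.0], [440.0, -213.0, 254.0], [437.0, -213.0, 255.0]]
335 ((436.504150390625, -242.57843017578125), (121.39366149902344, 131.0535125732422), 83.73954010009766) [ 507.16158496 -175.99945644]
```

The basket is lifted with the pads mid-sleeve; the loop is free and level, with the eye at about (435.5,-238.5,281). Next I'll carry it to 60 mm in front of the hook.

Run:
```python
from h import *
s,p,R=st(); plan([644,-7,199],toolR(np.radians(48),.4),n=15)
```

```text
t 5.8 pos [ 465.6 -229.5  138.9] F [ 0.3  0.1 -4.2] q [-1.06 -0.05  2.35  1.03  1.03 -0.55] w 0.19 rows 15 totrot [ 0.006  0.006 -0.   ] err [178.4 222.5  60.1]
[0.0004, 0.0004, -0.0] [0.0097, 0.0142, -0.009]
[0.0004, 0.0004, -0.0] [0.0097, 0.0142, -0.009]
[0.0004, 0.0004, -0.0] [0.0097, 0.0142, -0.009]
[0.0004, 0.0004, -0.0] [0.0097, 0.0142, -0.009]
[0.0004, 0.0004, -0.0] [0.0097, 0.0142, -0.009]
[0.0004, 0.0004, -0.0] [0.0097, 0.0142, -0.009]
[0.0004, 0.0004, -0.0] [0.0097, 0.0142, -0.009]
[0.0004, 0.0004, -0.0] [0.0097, 0.0142, -0.009]
[0.0004, 0.0004, -0.0] [0.0097, 0.0142, -0.009]
[0.0004, 0.0004, -0.0] [0.0097, 0.0142, -0.009]
[0.0004, 0.0004, -0.0] [0.0097, 0.0142, -0.009]
[0.0004, 0.0004, -0.0] [0.0097, 0.0142, -0.009]
[0.0004, 0.0004, -0.0] [0.0097, 0.0142, -0.009]
[0.0004, 0.0004, -0.0] [0.0097, 0.0142, -0.009]
[0.0004, 0.0004, -0.0] [0.0097, 0.0142, -0.009]
```

Request:
servo_tool([
  [[0,0,0],[0.005,0.007,-0.0045],0.0],
  [[0,0,0],[0.0097,0.0142,-0.009],0.0],
  [[0,0,0],[0.0097,0.0142,-0.009],0.0],
  [[0,0,0],[0.0097,0.0142,-0.009],0.0],
  [[0,0,0],[0.0097,0.0142,-0.009],0.0],
])

```text
clock: 6.3
ee_pos: [517.6, -159.0, 151.9]
tcp_rot: [1.572, 0.735, 0.4]
force: [-1.0, -0.7, -4.3]
grip_width: 0.192
```

Request:
servo_tool([
  [[0,0,0],[0.0097,0.0142,-0.009],0.0],
  [[0,0,0],[0.0097,0.0142,-0.009],0.0],
  [[0,0,0],[0.0097,0.0142,-0.009],0.0],
  [[0,0,0],[0.0097,0.0142,-0.009],0.0],
  [[0,0,0],[0.0097,0.0142,-0.009],0.0],
])

```text
clock: 6.8
ee_pos: [576.8, -84.8, 171.6]
tcp_rot: [1.572, 0.736, 0.401]
force: [0.7, -0.1, -4.2]
grip_width: 0.19
```

Request:
servo_tool([
  [[0,0,0],[0.0097,0.0142,-0.009],0.0],
  [[0,0,0],[0.0097,0.0142,-0.009],0.0],
  [[0,0,0],[0.0097,0.0142,-0.009],0.0],
  [[0,0,0],[0.0097,0.0142,-0.009],0.0],
  [[0,0,0],[0.007,0.01,-0.006],0.0],
])

```text
clock: 7.3
ee_pos: [632.8, -15.1, 190.3]
tcp_rot: [1.572, 0.736, 0.402]
force: [-0.5, -0.1, -4.4]
grip_width: 0.189
```

Request:
servo_tool([
  [[0,0,0],[0,0,0],0.0],
  [[0,0,0],[0,0,0],0.0],
  [[0,0,0],[0,0,0],0.0],
])

```text
clock: 7.6
ee_pos: [632.7, -17.6, 190.9]
tcp_rot: [1.57, 0.736, 0.398]
force: [-0.2, -0.2, -3.8]
grip_width: 0.189
```

Run:
```python
from h import *
for n in("side","top"):
    o=pix(n,[614,-17,342]);h=pix(n,[674,-24,310]);print(n,o,h)
ou=pix("side",[640,-20,320]).astype(int);ot=pix("top",[640,-20,320]).astype(int)
im,d,im2,d2=look("c7",(ou[0]-40,ou[1]-60),(ot[0]-40,ot[1]-60),(80,120)); print(ou-[40,60],ot-[40,60])
np.savez("l2.npz",d=d,d2=d2,im=im,im2=im2); s,p,R=st(); print(p,s["tcp_rot"],s["force"],s["grip_width"],s["joints"].round(2))
```

```text
side [279.02049742 155.37276846] [265.22946803 153.92638259]
top [293.79798674 172.40792374] [296.64956131 150.82618597]
[232  97] [255 103]
[633.05704852 -18.11827018 191.56055445] [1.56873182 0.73491918 0.39699569] [-0.14051978 -0.3469978  -3.49248112] 0.18889839100688458 [-0.37 -0.13  2.3   1.12  0.61 -0.05]
```

View pics/c7.png

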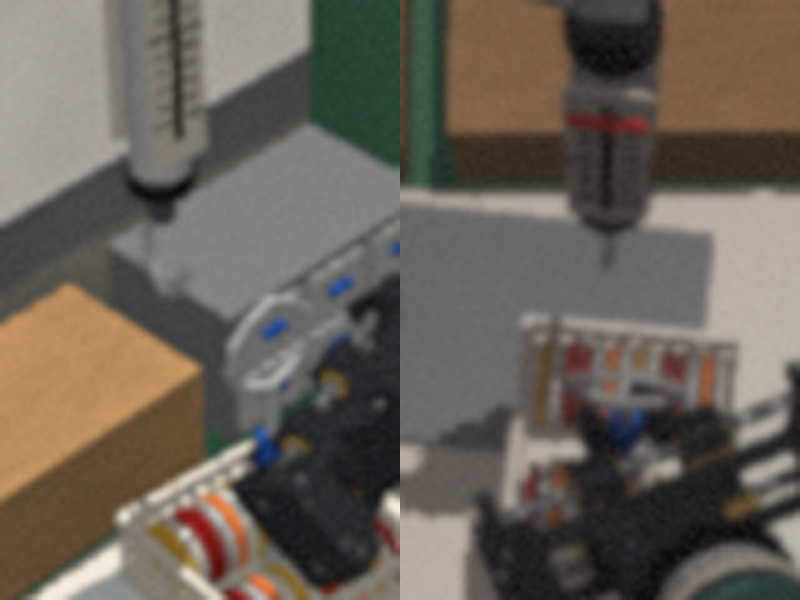

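```bash
cat >> h.py <<'E'
def loop(d,d2,ex):
    for n,D in(("side",d),("top",d2)):
        P=cloud(n,D); M=(D>0)&(np.abs(P[...,0]-ex[0])<22)&(np.abs(P[...,1]-ex[1])<35)&(P[...,2]>ex[2]-45)&(P[...,2]<ex[2]+18)
        q=P[M]; 
        if len(q)<5: print(n,len(q)); continue
        t=q[q[:,2]>np.percentile(q[:,2],75)]
        print(n,len(q),"mean",q.mean(0).round(1),"med",np.median(q,0).round(1),"zmax",np.sort(q[:,2])[-6:].round(0),"ymid",((np.percentile(q[:,1],3)+np.percentile(q[:,1],97))/2).round(1),"ydir",np.linalg.svd(q-q.mean(0))[2][2].round(2),"top",t.mean(0).round(1))
E
python3 - <<'E'
from h import *
z=np.load("l2.npz"); s,p,R=st(); e=p+[-29.5,-10,143]; print(e); loop(z["d"],z["d2"],e)
E
```

```text
[603.55704852 -28.11827018 334.56055445]
side 96 mean [600.8 -27.9 316. ] med [601.4 -24.  316.9] zmax [336. 337. 337. 339. 339. 340.] ymid -28.6 ydir [-0.99  0.13  0.06] top [601.7 -26.6 334.8]
top 93 mean [602.2 -32.4 320.4] med [602.9 -31.1 326.3] zmax [339. 339. 339. 339. 340. 340.] ymid -32.5 ydir [-0.98  0.16  0.08] top [603.6 -30.9 337.4]
```

Run:
```python
from h import *
s,p,R=st(); o=np.array([30.5,11.5,-142.2]); plan(np.array([638,-20,342])+o,toolR(np.radians(48),.4),n=3)
```

```text
t 7.7 pos [633.1 -18.1 191.6] F [-0.1 -0.3 -3.5] q [-0.37 -0.13  2.3   1.12  0.61 -0.05] w 0.189 rows 3 totrot [0.    0.002 0.002] err [35.4  9.6  8.2]
[0.0, 0.0007, 0.0006] [0.0072, 0.0102, 0.0016]
[0.0, 0.0007, 0.0006] [0.0072, 0.0102, 0.0016]
[0.0, 0.0007, 0.0006] [0.0072, 0.0102, 0.0016]
```

Request:
servo_tool([
  [[0,0,0],[0.0072,0.0102,0.0016],0.0],
  [[0,0,0],[0.0072,0.0102,0.0016],0.0],
  [[0,0,0],[0.0072,0.0102,0.0016],0.0],
  [[0,0,0],[0,0,0],0.0],
  [[0,0,0],[0,0,0],0.0],
])

```text
clock: 8.2
ee_pos: [669.8, -7.5, 200.8]
tcp_rot: [1.567, 0.734, 0.398]
force: [-1.1, 0.1, -3.5]
grip_width: 0.193
```

Run:
```python
from h import *
im,d=grab("side");im2,d2=grab("top"); s,p,R=st(); e=p-[30.5,11.5,-142.2]; print(e,s["force"])
# exclude hook points beyond
loop(d,d2,e-[4,0,0]); 
P=cloud("side",d);M=(d>0)&(np.abs(P[...,0]-672)<25)&(np.abs(P[...,1]+24)<12)&(P[...,2]>300)&(P[...,2]<346);print(P[M].round(0).astype(int).tolist())
plan([674+30.5,-24+11.5,342-142.2],toolR(np.radians(48),.4),n=4)
```

```text
[638.4217678  -19.08436266 342.35969821] [-0.30473335  1.07321759 -3.91310725]
side 110 mean [636.5 -21.4 324.2] med [637.7 -22.3 326. ] zmax [348. 348. 349. 350. 350. 351.] ymid -20.3 ydir [-0.97  0.19  0.14] top [638.2 -18.6 344.7]
top 107 mean [636.9 -24.2 326.2] med [638.1 -24.6 332.3] zmax [349. 349. 349. 349. 349. 351.] ymid -22.5 ydir [-0.98  0.19  0.09] top [638.3 -20.  346.8]
[[685, -21, 345], [686, -21, 342], [682, -21, 344], [689, -24, 335], [682, -22, 340], [690, -25, 331], [685, -24, 334], [688, -23, 330], [687, -26, 329], [686, -21, 328], [685, -24, 327], [687, -21, 325], [684, -23, 325], [683, -25, 324], [686, -24, 320], [683, -25, 321], [684, -22, 319], [683, -24, 318], [656, -22, 334], [684, -21, 316], [681, -23, 317], [678, -24, 318], [658, -20, 331], [655, -21, 332], [680, -22, 314], [677, -22, 316], [657, -19, 329], [678, -20, 313], [677, -23, 312], [675, -24, 312], [665, -22, 319], [675, -21, 311], [675, -24, 309], [671, -24, 311], [671, -21, 310], [667, -20, 312]]
t 8.3 pos [668.9  -7.6 200.2] F [-0.3  1.1 -3.9] q [-0.32 -0.07  2.23  1.11  0.58  0.01] w 0.192 rows 4 totrot [0.001 0.001 0.002] err [35.6 -4.9 -0.4]
[0.0003, 0.0004, 0.0004] [0.0058, 0.0051, 0.0046]
[0.0003, 0.0004, 0.0004] [0.0058, 0.0051, 0.0046]
[0.0003, 0.0004, 0.0004] [0.0058, 0.0051, 0.0046]
[0.0003, 0.0004, 0.0004] [0.0058, 0.0051, 0.0046]
```

Request:
servo_tool([
  [[0,0,0],[0.0058,0.0051,0.0045],0.0],
  [[0,0,0],[0.0058,0.0051,0.0045],0.0],
  [[0,0,0],[0.0058,0.0051,0.0045],0.0],
  [[0,0,0],[0.0058,0.0051,0.0045],0.0],
  [[0,0,0],[0,0,0],0.0],
])

```text
clock: 8.8
ee_pos: [706.2, -13.0, 200.8]
tcp_rot: [1.567, 0.733, 0.396]
force: [0.1, -0.5, -3.9]
grip_width: 0.19
```

Run:
```python
from h import *
ou=pix("side",[670,-20,320]).astype(int);ot=pix("top",[670,-20,320]).astype(int)
im,d,im2,d2=look("c8",(ou[0]-30,ou[1]-45),(ot[0]-30,ot[1]-45),(60,90)); s,p,R=st(); e=p-[30.5,11.5,-142.2]; print(p,e,s["force"])
print((pix("side",[674,-24,313])-ou+[30,45])*6.67,(pix("top",[674,-24,313])-ot+[30,45])*6.67)
loop(d,d2,e-[4,0,0])
print("down per mm:",(R.inv().apply([0,0,-1])).round(3))
```

```text
[704.89491807 -12.44484721 200.06324217] [674.39491807 -23.94484721 342.26324217] [-0.68629098  0.63137968 -4.15636473]
[201.35989436 307.06969381] [217.80315257 296.5652406 ]
side 148 mean [673.  -24.8 324.3] med [673.5 -22.7 322.9] zmax [356. 357. 357. 358. 359. 360.] ymid -24.7 ydir [-0.99  0.16  0.05] top [675.3 -22.3 346.6]
top 95 mean [671.5 -28.7 315.9] med [673.9 -24.8 312.7] zmax [338. 339. 339. 340. 341. 341.] ymid -27.5 ydir [-0.98  0.21  0.01] top [671.4 -26.7 335.5]
down per mm: [ 0.67  -0.742 -0.002]
```

View pics/c8.png

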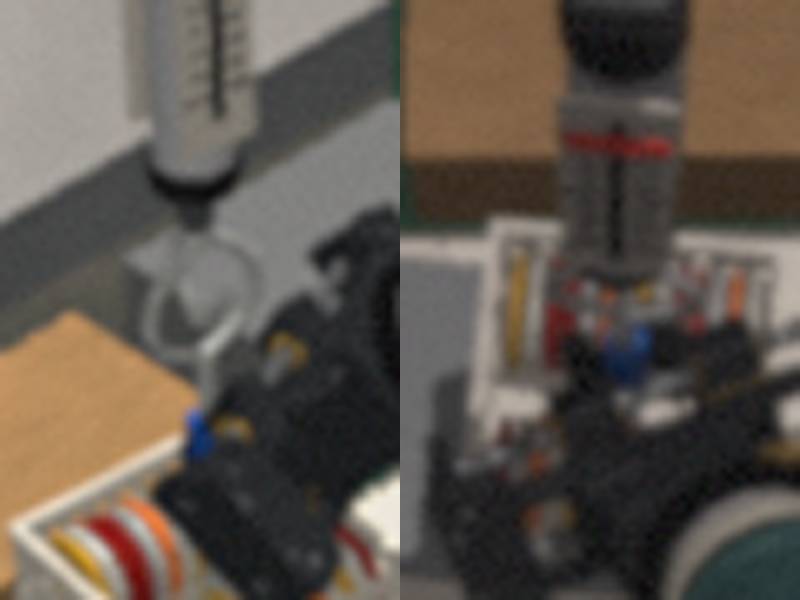

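The loop encircles the hook under the nut with no contact force. I'll start lowering.

Request:
servo_tool([
  [[0,0,0],[0.004,-0.0045,0],0.0],
  [[0,0,0],[0.004,-0.0045,0],0.0],
  [[0,0,0],[0.004,-0.0045,0],0.0],
  [[0,0,0],[0.004,-0.0045,0],0.0],
  [[0,0,0],[0,0,0],0.0],
])

```text
clock: 9.4
ee_pos: [703.5, -12.4, 174.2]
tcp_rot: [1.57, 0.736, 0.399]
force: [-0.4, -0.2, -4.6]
grip_width: 0.189
```

Request:
servo_tool([
  [[0,0,0],[0.0027,-0.003,0],0.0],
  [[0,0,0],[0.0027,-0.003,0],0.0],
  [[0,0,0],[0.0027,-0.003,0],0.0],
  [[0,0,0],[0.0027,-0.003,0],0.0],
  [[0,0,0],[0,0,0],0.0],
])

```text
clock: 9.9
ee_pos: [704.3, -12.6, 159.4]
tcp_rot: [1.568, 0.735, 0.397]
force: [0.2, -0.4, -4.0]
grip_width: 0.19
```

```bash
cat >> h.py <<'E'
def pointer(f=None):
    im,d=grab("top"); im2,d2=grab("side")
    out=[]
    h=cv2.cvtColor(im2,cv2.COLOR_RGB2HSV); m=np.zeros((420,560),bool); m[60:150,245:285]=1
    m&=((h[...,0]<8)|(h[...,0]>172))&(h[...,1]>120)&(h[...,2]>90); v,u=np.nonzero(m); P=cloud("side",d2)[m]; print("pointer px",len(u),u.mean().round(1),v.mean().round(1),"z",np.median(P[:,2]).round(1))
    return im2,d2,im,d
E
python3 - <<'E'
from h import *
z=np.load("side0.npz");h=cv2.cvtColor(z["im"],cv2.COLOR_RGB2HSV);m=np.zeros((420,560),bool); m[60:150,245:285]=1
m&=((h[...,0]<8)|(h[...,0]>172))&(h[...,1]>120)&(h[...,2]>90);print("rest",np.median(cloud("side",z["d"])[m],0),np.nonzero(m)[0].mean())
pointer(); f=[];
for i in range(6): f.append(st()[0]["force"]); 
s,p,R=st();print(np.mean(f,0),p,p[2]+142.2)
E
```

```text
rest [654.73722967 -20.60518404 527.65292145] 84.89473684210526
pointer px 18 266.2 88.5 z 518.0
[ 0.29484092  0.50684054 -3.46776984] [704.66382433 -12.67275988 160.18561725] 302.38561724873273
```

Request:
servo_tool([
  [[0,0,0],[0.002,-0.0022,0],0.0],
  [[0,0,0],[0.002,-0.0022,0],0.0],
  [[0,0,0],[0.002,-0.0022,0],0.0],
  [[0,0,0],[0.002,-0.0022,0],0.0],
  [[0,0,0],[0,0,0],0.0],
])

```text
clock: 10.5
ee_pos: [704.4, -12.7, 147.7]
tcp_rot: [1.568, 0.734, 0.397]
force: [0.0, -0.1, -1.6]
grip_width: 0.187
```

Request:
servo_tool([
  [[0,0,0],[0.002,-0.0022,0],0.0],
  [[0,0,0],[0.002,-0.0022,0],0.0],
  [[0,0,0],[0.002,-0.0022,0],0.0],
  [[0,0,0],[0,0,0],0.0],
  [[0,0,0],[0,0,0],0.0],
])

```text
clock: 11.0
ee_pos: [704.7, -12.7, 139.3]
tcp_rot: [1.568, 0.734, 0.397]
force: [-0.3, -0.1, -1.5]
grip_width: 0.192
```

Run:
```python
from h import *
im,d,_,_=pointer(); s,p,R=st();print(s["force"],s["ft_torque"],p,p[2]+142.2)
```

```text
pointer px 19 266.5 96.2 z 497.7
[-1.15477401  0.710466   -1.67178269] [-0.12920847  0.38584637 -0.04430741] [704.77992734 -12.65691959 139.52792478] 281.72792478420143
```

Request:
servo_tool([
  [[0,0,0],[0.002,-0.0022,0],0.0],
  [[0,0,0],[0.002,-0.0022,0],0.0],
  [[0,0,0],[0.002,-0.0022,0],0.0],
  [[0,0,0],[0,0,0],0.0],
  [[0,0,0],[0,0,0],0.0],
])

```text
clock: 11.6
ee_pos: [704.7, -12.6, 130.3]
tcp_rot: [1.568, 0.734, 0.397]
force: [-0.1, 1.0, -0.6]
grip_width: 0.188
```

```bash
cat >> h.py <<'E'
def avg(n=8):
    f=[];t=[];p=[]
    for i in range(n):
        grab("side"); s=bot.observe(); f.append(s["force"]);t.append(s["ft_torque"]);p.append(s["ee_pos"])
    print("F",np.mean(f,0).round(2),np.std(f,0).round(2),"T",np.mean(t,0).round(3),"p",np.mean(p,0).round(1),s["clock"])
E
python3 - <<'E'
from h import *
pointer(); avg(10)
E
```

```text
pointer px 20 266.9 99.2 z 489.4
F [-0.22  0.41  0.08] [0.36 0.44 0.59] T [-0.13   0.299  0.033] p [704.8 -12.7 130.5] 12.2
```

Run:
```python
from h import *
z=np.load("side0.npz")["d"];z2=np.load("top0.npz")["d"]; print("bench");loop(z,z2,np.array([432,-240,209.]))
z=np.load("l2.npz"); print("held");loop(z["d"],z["d2"],np.array([603,-29,334.]))
def rim(n,d,im,c,zr):
    P=cloud(n,d); M=(d>0)&(np.abs(P[...,0]-c[0])<80)&(np.abs(P[...,1]-c[1])<80)&(np.abs(P[...,2]-zr)<14)&(im.min(2)>105)&(im.max(2).astype(int)-im.min(2)<45)
    q=P[M]; 
    for _ in range(6):
        A=np.c_[q[:,:2]-c,np.ones(len(q))]; x,*_=np.linalg.lstsq(A,q[:,2],rcond=None); r=q[:,2]-A@x; q=q[np.abs(r)<max(1.5*r.std(),3)] if len(q)>40 else q
    print(n,len(q),"slopes",x.round(3))
a=np.load("side0.npz");b=np.load("top0.npz")
rim("side",a["d"],a["im"],np.array([432,-240]),48);rim("top",b["d"],b["im"],np.array([432,-240]),48)
im,d=grab("side","s9");i2,d2=grab("top","t9"); rim("side",d,im,np.array([672,-24]),112);rim("top",d2,i2,np.array([672,-24]),112)
rim("top",z["d2"],z["im2"],np.array([602,-29]),174)
```

```text
bench
side 75 mean [ 432.3 -237.   191.7] med [ 432.4 -231.4  194.4] zmax [213. 213. 213. 214. 214. 217.] ymid -239.7 ydir [-1.    0.08  0.01] top [ 432.4 -237.4  210.7]
top 64 mean [ 432.1 -240.3  199.3] med [ 432.2 -240.3  204.7] zmax [213. 213. 213. 214. 215. 217.] ymid -240.1 ydir [-0.99  0.09  0.04] top [ 432.  -241.6  212.6]
held
side 101 mean [600.7 -28.6 314.7] med [601.3 -25.4 315.9] zmax [336. 337. 337. 339. 339. 340.] ymid -28.6 ydir [-0.99  0.13  0.06] top [601.8 -27.3 334.6]
top 98 mean [601.7 -33.2 318.8] med [602.9 -33.4 324.9] zmax [339. 339. 339. 339. 340. 340.] ymid -32.9 ydir [-0.98  0.18  0.1 ] top [603.4 -31.7 337.2]
side 321 slopes [-2.0000e-03  8.0000e-03  4.8941e+01]
top 285 slopes [6.0000e-03 2.0000e-03 4.9982e+01]
side 199 slopes [-3.00000e-03  0.00000e+00  1.12745e+02]
top 130 slopes [-2.0000e-03 -5.0000e-03  1.1431e+02]
top 161 slopes [-9.00000e-03 -1.30000e-02  1.75594e+02]
```

The rim fit shows the basket level, with slopes at or below 0.005, and the residual vertical force is about 0. I'll lower 1.5 mm more, then release.

Request:
servo_tool([
  [[0,0,0],[0.0005,-0.0006,0],0.0],
  [[0,0,0],[0.0005,-0.0006,0],0.0],
  [[0,0,0],[0,0,0],0.0],
  [[0,0,0],[0,0,0],0.0],
])

```text
clock: 12.7
ee_pos: [704.6, -12.7, 128.8]
tcp_rot: [1.568, 0.734, 0.397]
force: [0.6, 0.2, -0.3]
grip_width: 0.188
```

Run:
```python
from h import *
pointer(); avg(12)
```

```text
pointer px 18 267.0 99.7 z 487.5
F [-0.03 -0.01  0.08] [0.34 0.32 0.34] T [-0.12   0.28   0.017] p [704.7 -12.7 128.9] 13.4
```

Request:
servo_tool([
  [[0,0,0],[0,0,0],0.25],
  [[0,0,0],[0,0,0],0.3],
  [[0,0,0],[0,0,0],0.5],
  [[0,0,0],[0,0,0],0.6],
  [[0,0,0],[0,0,0],0.6],
])

```text
clock: 13.9
ee_pos: [704.6, -12.7, 128.8]
tcp_rot: [1.568, 0.734, 0.397]
force: [-1.4, 0.2, 0.0]
grip_width: 0.545
```

Run:
```python
from h import *
pointer(); print(bot.observe()["grip_width"]); avg(4)
```

```text
pointer px 21 266.8 99.7 z 488.2
0.5958849498476473
F [-0.47  0.04  0.12] [0.19 0.48 0.47] T [-0.145  0.286  0.007] p [704.6 -12.7 128.8] 14.2
```

Pointer unchanged, so the release was clean. Retracting straight back along the tool axis.

Request:
servo_tool([
  [[0,0,0],[-0.01,0,0],0.65],
  [[0,0,0],[-0.02,0,0],0.65],
  [[0,0,0],[-0.025,0,0],0.65],
  [[0,0,0],[-0.03,0,0],0.65],
  [[0,0,0],[-0.035,0,0],0.65],
])

```text
clock: 14.7
ee_pos: [621.0, -47.1, 209.4]
tcp_rot: [1.569, 0.735, 0.398]
force: [0.4, -0.6, 0.3]
grip_width: 0.65
```

Request:
servo_tool([
  [[0,0,0],[-0.03,0,0],0.65],
  [[0,0,0],[-0.02,0,0],0.65],
  [[0,0,0],[0,0,0],0.65],
  [[0,0,0],[0,0,0],0.65],
  [[0,0,0],[0,0,0],0.65],
])

```text
clock: 15.2
ee_pos: [588.0, -61.2, 241.8]
tcp_rot: [1.569, 0.735, 0.398]
force: [0.2, -0.6, 0.6]
grip_width: 0.649
```

```bash
cat > fin.py <<'E'
from h import *
def rim(n,d,im,c,zr):
    P=cloud(n,d); M=(d>0)&(np.abs(P[...,0]-c[0])<80)&(np.abs(P[...,1]-c[1])<80)&(np.abs(P[...,2]-zr)<14)&(im.min(2)>105)&(im.max(2).astype(int)-im.min(2)<45)
    q=P[M]
    for _ in range(6):
        A=np.c_[q[:,:2]-c,np.ones(len(q))]; x,*_=np.linalg.lstsq(A,q[:,2],rcond=None); r=q[:,2]-A@x; q=q[np.abs(r)<max(1.5*r.std(),3)] if len(q)>40 else q
    print(n,len(q),"slopes",x.round(3))
def blue(im):
    m=mask_c(im,(262,300,170,215)); v,u=np.nonzero(m); return u.mean().round(2),v.mean().round(2),len(u)
bl=[]
for k in range(12):
    im,d=grab("side"); bl.append(blue(im))
print(bl)
im2,d2,im,d=pointer(); rim("side",d2,im2,np.array([672,-24]),112);rim("top",d,im,np.array([672,-24]),112)
loop(d2,d,np.array([673,-24,271.]))
ou=pix("side",[665,-24,260]).astype(int);c=np.zeros((600,800,3),np.uint8)
c[:,:450]=cv2.resize(im2[ou[1]-70:ou[1]+50,ou[0]-45:ou[0]+45],(450,600),interpolation=cv2.INTER_CUBIC)[...,::-1]
ot=pix("top",[650,-24,250]).astype(int); c[:,460:800]=cv2.resize(im[ot[1]-60:ot[1]+60,ot[0]-34:ot[0]+34],(340,600),interpolation=cv2.INTER_CUBIC)[...,::-1]
cv2.imwrite("pics/c10.png",c)
E
python3 fin.py
```

```text
[(np.float64(268.97), np.float64(194.47), 74), (np.float64(268.92), np.float64(194.53), 75), (np.float64(268.86), np.float64(194.5), 76), (np.float64(268.81), np.float64(194.41), 74), (np.float64(268.54), np.float64(194.61), 72), (np.float64(268.74), np.float64(194.9), 77), (np.float64(268.71), np.float64(194.78), 77), (np.float64(268.71), np.float64(194.71), 76), (np.float64(268.71), np.float64(194.71), 76), (np.float64(268.71), np.float64(194.78), 77), (np.float64(268.71), np.float64(194.71), 76), (np.float64(268.72), np.float64(194.57), 75)]
pointer px 20 267.0 99.6 z 487.7
side 343 slopes [3.00000e-03 2.00000e-02 1.11527e+02]
top 281 slopes [-4.00000e-03  1.40000e-02  1.13176e+02]
side 103 mean [673.3 -22.  260.1] med [673.1 -20.9 263.8] zmax [285. 287. 287. 288. 288. 289.] ymid -23.8 ydir [-1.   0.1 -0. ] top [673.  -22.4 280.4]
top 97 mean [673.7 -25.8 258. ] med [674.  -25.  265.3] zmax [276. 277. 278. 279. 281. 281.] ymid -26.3 ydir [-1.   0.1  0. ] top [673.8 -25.1 275.6]
```

View pics/c10.png

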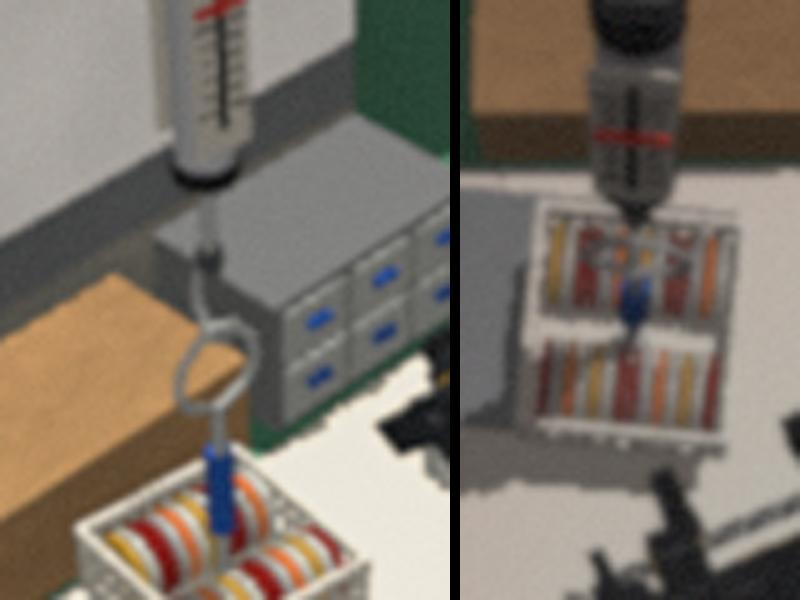

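The loop at (217,365) hangs on the hook at (210,320) and the gripper is clear. The blue grip's pixel position is steady. A short settle, then hand in.

Request:
servo_tool([
  [[0,0,0],[-0.01,0,0],0.65],
  [[0,0,0],[0,0,0],0.65],
  [[0,0,0],[0,0,0],0.65],
  [[0,0,0],[0,0,0],0.65],
  [[0,0,0],[0,0,0],0.65],
])

```text
clock: 16.4
ee_pos: [581.4, -64.4, 249.4]
tcp_rot: [1.567, 0.734, 0.397]
force: [-0.4, -0.3, 0.3]
grip_width: 0.65
```

Request:
servo_tool([
  [[0,0,0],[0,0,0],0.65],
  [[0,0,0],[0,0,0],0.65],
  [[0,0,0],[0,0,0],0.65],
  [[0,0,0],[0,0,0],0.65],
  [[0,0,0],[0,0,0],0.65],
])

```text
clock: 16.9
ee_pos: [581.4, -64.4, 249.3]
tcp_rot: [1.568, 0.734, 0.397]
force: [-1.1, 0.4, -0.2]
grip_width: 0.653
```

```bash
python3 fin.py; python3 -c "
from cell import bot
print(bot.hand_in())"
```

```text
[(np.float64(268.76), np.float64(194.61), 75), (np.float64(268.76), np.float64(194.61), 75), (np.float64(268.76), np.float64(194.61), 75), (np.float64(268.77), np.float64(194.55), 75), (np.float64(268.79), np.float64(194.53), 73), (np.float64(268.76), np.float64(194.68), 76), (np.float64(268.76), np.float64(194.68), 76), (np.float64(268.8), np.float64(194.59), 74), (np.float64(268.76), np.float64(194.61), 75), (np.float64(268.77), np.float64(194.47), 74), (np.float64(268.76), np.float64(194.68), 76), (np.float64(268.76), np.float64(194.67), 76)]
pointer px 20 267.0 99.6 z 487.7
side 347 slopes [9.00000e-03 1.50000e-02 1.11519e+02]
top 289 slopes [-3.00000e-03  1.30000e-02  1.12965e+02]
side 105 mean [673.1 -22.4 259. ] med [673.2 -21.7 262.2] zmax [283. 285. 285. 286. 288. 288.] ymid -23.8 ydir [-0.99  0.1   0.01] top [674.3 -23.  279.6]
top 94 mean [673.7 -25.8 259. ] med [673.7 -25.  266.4] zmax [278. 278. 279. 279. 280. 280.] ymid -26.2 ydir [-0.99  0.1   0.  ] top [673.  -26.4 276. ]
the job is handed in; nothing more can be done
None
```

The full basket is hanging on the balance hook and the job is handed in at about 17.6 s; no verdict was reported.

I lifted the basket by the blue grip, passed its loop over the hook tip and lowered it slowly. I let go only once the vertical force on the gripper read about 0.1 N, which is within noise. I then backed straight out.

**Last checks:**
- **Pointer:** about 40 mm down, which suggests a load near 0.4 kg. It did not visibly move when I let go.
- **Basket:** the rim slopes by at most 0.015 rad and the grip's image stays within 0.1 pixel over 12 frames. The underside is about 62 mm above the bench and the loop is centred at the hook.
- **Gripper:** clear of the basket and the balance.

**What went wrong or disagreed:**
- **First grasp missed:** the jaws closed just short of the grip and nudged the basket by about 3 mm. In the cameras the whole gripper sits about 27 mm behind the reported tool position. I allowed for that and the second grasp held.
- **Bystanders not re-measured:** nothing came near them in the views, but I did not check their positions at the end.
- **Hook speed not measured directly:** I judged it only from the lowering rate and the pointer in the pictures.

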